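# Open the control box and test its three terminals with the pen tester

## Task

Pull the retaining pin out of the staple on the control box, lift the cover off, and lay both on the bench, the cover flat with its handle up. Then take the pen tester from its stand and, leaning it in under the hood, press its sprung tip lightly on the three slotted terminal screws one after the other beginning with the one nearest the robot, about half a second on each. Put the tester back upright in its stand and release it; do not disturb the two oil bottles.

Things in the scene. Friction and masses are not known exactly. Their poses are not given: they have to be found in the camera images.
- control_box: Grey metal control box, fixed in place, 170 (x) x 130 (y) x 76 mm, on 10 mm feet. Origin: centre of its underside (10 mm above the bench), z up. Its yaw is 1.4 to 1.7 rad: its front (-x) looks to the robot's right, its +y end to the robot. The front half is closed by the lift-off cover, the rear half by a fixed hood.
- hood_edge (a point): Middle of the lower front edge of the hood, at x = +17, z = 72 mm of the box; axes as the box. The hood's front face rises from here to z = 140 mm over the full width; a display and a switch on it stand up to 8 mm proud above z = 94 mm.
- staple (a point): Top of the hasp staple, a fixed steel arch of 5 mm rod (eye 9 mm wide, looking along y) that stands up 19 mm through a slot of the cover, at x = -66, y = 0 of the box, near the middle of its front edge; axes as the box.
- cover: Lift-off cover, grey plate 101 (x) x 134 (y) x 5 mm, 0.2 to 0.45 kg, with 6 mm lips under its side edges. Origin: centre of the plate's underside, z up; lying flat on the bench it is 6 mm up. On the box it is at x = -36.5, z = 76 mm, axes as the box; the staple stands in its slot with 2.5 mm play: lift straight up 30 mm or more.
- cover_handle (a point): Centre of the grip bar of the cover's black bridge handle: it runs along x, 36 mm long between its feet, 14 mm thick (y), 16 mm high, 10 mm behind and 35 mm above the origin of the cover (its middle is 43 mm in front of the hood); axes as the cover.
- pin: Retaining pin, 50 g. Origin: centre of its black square grip, 18 (x) x 26 (y) x 18 mm; a steel flange ends it at y = -17 mm, from where a 6 mm steel shaft runs along -y to y = -62 mm. It lies loose on the cover along the box's y, shaft through the staple, grip 44 to 50 mm towards the robot (+y) from it, and locks the cover. Pull it along +y 35 mm or more, then lift. 
- stand: Heavy fixed stand of the tester: dark disc foot 80 mm across and 10 mm high with an upright black tube, 40 mm outside, 25 mm bore, rim 90 mm above the origin, which is the centre of the underside. It stands either to the right, in front of the box, or far to the left beside the carton; a pen pot, 145 mm high, has the other place.
- tester: Pen tester, 150 mm, 80 g. Origin: underside of its finger guard (disc 34 mm across, 7 mm thick); +z along the pen to the butt at z = 75 mm; tip at z = -75. Grip: grey cylinder, 18 mm across, from z = 7 to 75. Below the guard a black nose tapers from 16 mm to 7 mm at z = -58, then the 4 mm tip. In the stand it is upright, the guard on the tube's rim (origin 90 mm up).
- tester_tip: Steel tip of the tester, 4 mm thick; origin at its end, z along the pen. It is sprung along the pen: it begins to give at 0.7 N, is in by 6 mm at 2.8 N, and is hard from there.
- terminal_1: First terminal to test, the nearest to the robot: brass plate 22 x 13.5 mm with a slotted steel screw head 11.6 mm across. Origin: centre of the head's top, 48 mm above the bench, 9 mm behind the face of the hood above it. z: normal of the terminal face, canted 35 degrees from vertical towards the box's -x; y as the box. Only a pen leaning so (30 to 45 degrees, butt to -x) gets in.
- terminal_2: Second terminal, 18 mm further from the robot (-y of the box), otherwise the same. The black strip that holds the terminals has barriers 2.5 mm thick between them, 4 mm higher than the screw heads; it is clamped anywhere within 18 mm of the box's middle.
- terminal_3: Third terminal, 18 mm further on, otherwise the same. 18 mm beyond it the strip ends with an earth terminal, told by its hexagon bolt head, which is not tested.
- free_bench (a point): Middle of the free bench between robot and box (70 mm to each side in x, 120 mm in y), room for pin and cover. The table right of the dark joint is 3 mm higher. Cartons of bottles, up to 160 mm high, stand close to the left and right of the box; behind the left one are boxes up to 360 mm high, from x = 0.7 m on.
- oil_bottle: Bystander: clear sample bottle of oil with a black cap, 50 mm across, 102 mm high; origin at the centre of its foot. It stands on the left part of the bench, nearer to the robot than its twin.
- oil_bottle_b: Bystander: the second oil bottle, like the first, further away on the left part of the bench.
Not all that is in view belongs to the job. What is shaped like the cover but turquoise or yellow is not meant.

How it is judged:
By the outcome, as a careful person would: the job done as asked, in the order asked, and still so for the second after the job is handed in, with the robot touching nothing.
It also fails if it takes over 72 s, if anything falls off the work surface, if the arm or the gripper's body presses on something with over 40 N, if the wrist force passes 120 N, or if a joint passes its speed limit or range.

## Robot

A 7-joint arm with a two-finger parallel gripper is mounted at the origin on the work surface; the furniture and walls round the work are solid. World frame = base frame: x ahead of the robot, y to its left, z up, the work surface at z = 0. Lengths are in m, angles in rad, forces in N, time in s.
With the tool pointing down it reaches from about 0.4 to 0.85 m from the base axis. Payload 10.4 kg.
Tool frame: the origin (TCP) lies between the finger pads; the fingertips stand 22 mm ahead of it and the grasp point (between the pads) lies 3 mm ahead of it; z points along the fingers, y is the line along which they close (so a half turn about z gives the same grasp; the last joint's range is limited). The gripper opens to 85 mm and grips with 20 to 120 N. Pads are 22 mm wide; open, the fingers measure 114 mm over their backs; the gripper's body (76 mm by 85 mm) begins 54 mm behind the grasp point. The pads swing forward as they close: fully open they stand 13 mm farther back than shut.
Start: joints at [-1.154, 0.332, -0.065, 1.46, 0.022, 1.35, -0.088], TCP at [0.266, 0.566, 0.253] pointing down, gripper open.
Joint ranges: [-2.6, 2.6], [-0.5, 2.12], [-1.47, 1.34], [0.16, 2.42], [-1.27, 4.41], [0.06, 2.06], [-2.6, 2.6]. Speed limits (rad/s): [2.22, 2.22, 2.79, 2.79, 3.14, 3.14, 3.14].

## Interface

Orientations are given as a unit quaternion [x, y, z, w].
In Python, from workcell import manip, camera, ticket, boxes_of, outline_of gives the robot as it stands.
- The arm moves only by the tool carry_out, never from a script. Its argument "deltas" is a list of rows, each a list of 5 numbers: the shift along the tool's x, y, z as a fraction of full scale, then the turn about the tool's z as a fraction of full scale, then the opening, from -1 (shut) to 1 (fully open), so that 0 is half open. In form: [[tx, ty, tz, spin, gripper], ...]. A call has 1 to 20 rows; each row is the pose to reach, as a shift and turn from the pose commanded when the call began, along the tool's axes at that moment; what a row does not reach only later rows make up. Full scale, the value 1, is 150 mm for a shift and 30 degrees for a turn. A row lasts 1/8 s, in which the tool goes at most 62.5 mm and 10.7 degrees, less where a joint would pass 70% of its speed; a pose out of reach is approached as far as the arm can. A call with a number of a shift or a turn outside -1 to 1 is refused whole. A call with a gripper value outside its range is refused whole. The fingers move at their own pace and stop on an object; "force" is the grip in N (left out, the last holds). Time passes only in rows, so rows that repeat a pose let the fingers close. It gives the time, the measured TCP pose, the force, the opening and the grip force at its end, in the units of the state.
- manip.get_obs(): the state, without advancing time (a new reading comes with each control period).
- camera(name): name is "side" or "top"; returns a dict with "img" (480x640x3 uint8, red, green, blue), "depth" (480x640 float32, m along the optical axis (not along the pixel's ray), 0 where there is no reading), "vertical_fov" (degrees; the focal length in pixels is half the picture's height over the tangent of half this angle, whatever the lens; pixels are square), "cx", "cy" (the principal point, pixels), "R" (3x3) and "t" (3): a world point X has camera coordinates R X + t. Camera axes: x right, y down, z forward; pixel columns grow to the right and rows downward; lengths in m; the calibration is good to about 2 mm. A picture is of the moment at which its call begins.
- ticket.hand_in(): hands the job in; it is judged then, once.
Trained networks look in a picture, given as the dict that the camera call returned (one of the last four; its "shot" number tells which), for a name from the list of things; names that differ only in an ending like _2 or _b are one class to them, and where a whole thing is asked for, a point or a joint stands for the part that bears it (a point fixed in the world has none). Each returns a list of dicts, best first, with "conf" (0 to 1); they miss things now and then, are a little off and sometimes report something else, mostly with a low value. They report only what shows in the picture. A call takes as long as a camera call. They do not tell look-alikes from the thing itself.
- boxes_of(query, picture): "position" ([x, y, z] in m, in world coordinates, good to about 4 mm: the middle of the surface that is visible of it).
- outline_of(query, picture): "region" (480x640 bool, what is visible of it).
The state is a dict: "clock": time; "joint_pos": joint angles; "joint_velocities": joint speeds; "tau": joint torques, N m; "position": TCP position; "ee_rot": TCP orientation; "ft_force": force on the tool from outside, world axes, zero at the start; "torque": the same for the moment, N m; "grip_width": opening from 0.0 (shut) to 1.0 (fully open); "grasp_force": force on a finger pad.
Only numpy, scipy, OpenCV 4.12 (cv2) and the standard library are available. Lean on these libraries where they do the work, as an engineer would, in place of code of your own. Each camera call takes 0.05 s, during which the arm holds its last target. There are 200 camera calls.

## Working session

There is one attempt and no reset: what is moved stays moved. The work goes in short steps, Python scripts to look and compute and a tool call to move; the robot and the scene stay as the last step left them, time stands still between calls to the robot, and variables do not carry over. Pictures are saved under pics/ and viewed, at most 10 in all, crops included, and the job is handed in when it is done.

Besides the shell and the picture viewer there is one more tool, called as name(argument=value, ...), one argument or row to a line, values as JSON. carry_out: Moves the arm, as the interface text tells. Its arguments: {"type":"object","properties":{"deltas":{"type":"array","items":{"type":"array","items":{"type":"number"}}},"force":{"type":"number"}},"required":["deltas"]}

```bash
mkdir -p pics; ls; cat > h.py <<'E'
import numpy as np, cv2
from scipy.spatial.transform import Rotation as Ro
from workcell import manip, camera, ticket, boxes_of, outline_of
def f(p): return 240/np.tan(np.radians(p["vertical_fov"])/2)
def cloud(p):
    v,u=np.mgrid[0:480,0:640]; z=p["depth"]; 
    c=np.stack([(u-p["cx"])/f(p)*z,(v-p["cy"])/f(p)*z,z],-1)
    w=(c-p["t"])@p["R"]; w[z==0]=np.nan; return w
def proj(p,X):
    c=np.atleast_2d(X)@p["R"].T+p["t"]; return c[:,:2]/c[:,2:]*f(p)+[p["cx"],p["cy"]]
def save(p,n,box=None,s=1):
    im=p["img"][:,:,::-1]
    if box: im=im[box[1]:box[3],box[0]:box[2]]
    cv2.imwrite("pics/"+n,cv2.resize(im,None,fx=s,fy=s,interpolation=cv2.INTER_CUBIC))
E
python3 - <<'E'
from h import *
np.set_printoptions(precision=4,suppress=True)
o=manip.get_obs(); print({k:np.round(v,4) for k,v in o.items()})
for n in ["side","top"]:
    p=camera(n); save(p,n+"0.png"); print(n,p["shot"],f(p),-p["R"].T@p["t"],p["R"][2],[k for k in p])
    for q in ["control_box","hood_edge","staple","cover","cover_handle","pin","stand","tester","tester_tip","terminal_1","free_bench","oil_bottle"]:
        try: print(q,[(np.round(d["position"],3),round(d["conf"],2)) for d in boxes_of(q,p)])
        except Exception as e: print(q,e)
E
```

```text
pics
{'clock': np.float64(0.0), 'joint_pos': array([-1.1536,  0.3329, -0.0647,  1.461 ,  0.0216,  1.3499, -0.0885]), 'joint_velocities': array([ 0.0009, -0.0005,  0.    ,  0.0009, -0.0008,  0.0016, -0.0011]), 'tau': array([ -0.    , -62.5449,   0.0493, -39.162 ,   0.0162,   0.0098,
        -0.    ]), 'position': array([0.2659, 0.5652, 0.2525]), 'ee_rot': array([ 0.2181,  0.9759, -0.0007, -0.0001]), 'ft_force': array([ 0.7183, -0.2987, -0.2384]), 'torque': array([ 0.0128,  0.0232, -0.0376]), 'grasp_force': np.float64(0.0), 'grip_width': np.float64(0.9977)}
side 1 493.1828463219453 [0.1621 0.9734 0.9941] [ 0.3164 -0.7259 -0.6107] ['img', 'depth', 'vertical_fov', 'cx', 'cy', 'R', 't', 'shot']
control_box [(array([ 0.573, -0.087,  0.138]), 0.8)]
hood_edge [(array([ 0.577, -0.085,  0.139]), 0.7), (array([ 0.547, -0.219,  0.103]), 0.27)]
staple [(array([ 0.574, -0.085,  0.135]), 0.91)]
cover [(array([ 0.433, -0.588,  0.015]), 0.88), (array([ 0.571, -0.213,  0.091]), 0.61)]
cover_handle [(array([ 0.432, -0.586,  0.014]), 0.57)]
pin []
stand [(array([0.39 , 0.389, 0.015]), 0.67)]
tester [(ar
[... 596 characters left out ...]
.19 ,  0.092]), 0.85), (array([ 0.42 , -0.584,  0.017]), 0.68), (array([ 0.85 , -0.027,  0.01 ]), 0.67)]
cover_handle [(array([ 0.848, -0.026,  0.01 ]), 0.92), (array([ 0.421, -0.589,  0.014]), 0.9), (array([0.398, 0.357, 0.112]), 0.72), (array([ 0.581, -0.194,  0.091]), 0.7), (array([ 0.581, -0.116,  0.152]), 0.58), (array([0.383, 0.353, 0.01 ]), 0.51)]
pin [(array([ 0.549, -0.223,  0.108]), 0.55)]
stand [(array([0.385, 0.352, 0.006]), 0.57)]
tester []
tester_tip []
terminal_1 []
free_bench it knows: control_box, cover, cover_handle, hood_edge, oil_bottle, pin, stand, staple, terminal, tester, tester_tip
oil_bottle [(array([0.528, 0.357, 0.089]), 0.59), (array([0.587, 0.35 , 0.084]), 0.59)]
```

View pics/side0.png

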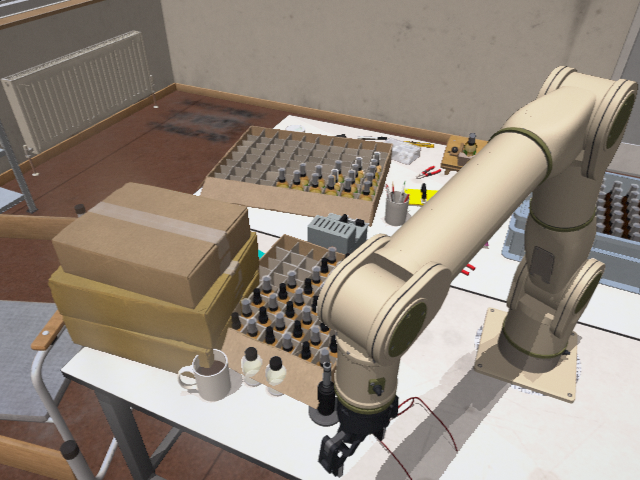

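View pics/top0.png

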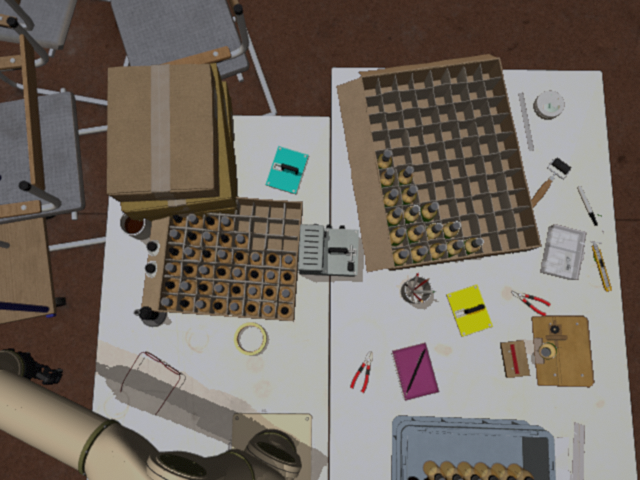

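Side view: the box is at (335,235), partly behind the arm; the stand and tester are at (325,390), the bottles at (250,363) and (275,372), and the pen pot at (396,205). Top view: the box is at (330,250) with its grey cover at (345,250), and the stand is at (150,315). The turquoise (287,170) and yellow (468,310) plates are decoys. I'll confirm the cover, pin and stand in an enlarged crop.

```bash
python3 - <<'E'
from h import *
np.set_printoptions(precision=4,suppress=True)
p=camera("top"); np.savez("top.npz",**{k:p[k] for k in ["img","depth","R","t","cx","cy","vertical_fov"]})
a=p["img"][210:290,290:370,::-1]; b=p["img"][270:350,110:190,::-1]
cv2.imwrite("pics/crop1.png",cv2.resize(np.hstack([a,b]),None,fx=5,fy=5,interpolation=cv2.INTER_CUBIC))
w=cloud(p)
# hood top & cover plate
def rect(lo,hi,zl,zh):
    m=(w[...,0]>lo[0])&(w[...,0]<hi[0])&(w[...,1]>lo[1])&(w[...,1]<hi[1])&(w[...,2]>zl)&(w[...,2]<zh)
    q=w[m]; r=cv2.minAreaRect((q[:,:2]*1000).astype(np.float32)); print(len(q),r,np.median(q[:,2]))
    print(cv2.boxPoints(r)); return q
for z in [(.075,.1),(.1,.135),(.135,.17)]: q=rect((.45,-.28),(.7,-.02),*z)
q=w[(w[...,0]>.3)&(w[...,0]<.5)&(w[...,1]>.28)&(w[...,1]<.45)]
for z in range(0,18): 
    s=q[(q[:,2]>z*.01)&(q[:,2]<z*.01+.01)]
    if len(s): print(z,len(s),s.mean(0),s.min(0),s.max(0))
for i in range(210,290,4): print(i,' '.join("%4.0f"%(1000*x) for x in w[i,296:368:3,2]))
E
```

```text
1713 ((574.040771484375, -149.27737426757812), (257.4416809082031, 249.31967163085938), 89.56300354003906) 0.09149281687059532
[[ 448.4028 -277.0437]
 [ 697.7152 -278.9453]
 [ 699.6787  -21.511 ]
 [ 450.3663  -19.6095]]
418 ((558.864013671875, -132.99868774414062), (202.1828155517578, 229.8058624267578), 85.76895141601562) 0.12055746108669403
[[ 436.8159 -225.3372]
 [ 665.9954 -242.292 ]
 [ 680.9122  -40.6602]
 [ 451.7326  -23.7054]]
1128 ((587.494140625, -141.50106811523438), (134.7982940673828, 131.1230010986328), 87.33238220214844) 0.1504040587994046
[[ 518.8668 -205.7758]
 [ 649.8477 -211.8785]
 [ 656.1215  -77.2263]
 [ 525.1406  -71.1236]]
0 1292 [0.3688 0.3747 0.0034] [0.3007 0.2801 0.    ] [0.499  0.4499 0.01  ]
1 129 [0.3831 0.3562 0.013 ] [0.3054 0.2823 0.0101] [0.4889 0.4497 0.0193]
2 19 [0.4198 0.3341 0.0251] [0.3816 0.3121 0.021 ] [0.4706 0.3565 0.0295]
3 37 [0.4377 0.3542 0.0357] [0.3841 0.2893 0.0301] [0.4996 0.3946 0.0399]
4 95 [0.4551 0.3668 0.0455] [0.384  0.2845 0.0401] [0.5    0.3925 0.0499]
5 120 [0.4519 0.3516 0.0551] [0.3839 0.2805 0.0501] [0.4987 0.3842 0.0599]
[... 2677 characters left out ...]
  149   97   91   91   94   97   92   92   84   92  107  109   92    1    6    3
270   87  120  129  133  143  141  142  145  148   92  100   96   95   93   97   89   87   89  106  102   93    6    2    2
274   91    0    8   18   22   25   32   31   40   41   44   47   47   59   64   68   89   88   95   96   95    5    8    3
278   74    5   -5    2   -2   -3    4    4   -6    0    0 -728    2   11    1   11   -2   10    6   11    3    7    8   -6
282   66   -0  -10    4   -7   -9   -1   -5   -4    2    0 -729   -0    5    6   -4    1   -2    6    5    3    6    6    5
286   42  nan    8   -3    2    8    3    5    2   -1   -2 -747   10    1    8    9    7    1    2    8    6    4   12    5
```

View pics/crop1.png

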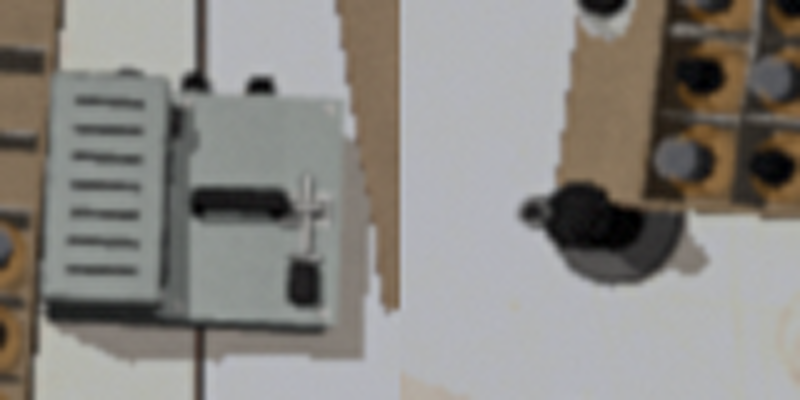

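The crop confirms the grey cover: handle at (240,203), staple at (308,213) and pin grip at (305,283) in crop pixels. The stand with the tester is in the right half at (580,215). Next I'll work out the box pose.

```bash
cat >> h.py <<'E'
def ray(p,uv,z):
    uv=np.atleast_2d(uv).astype(float); d=np.c_[(uv-[p["cx"],p["cy"]])/f(p),np.ones(len(uv))]@p["R"]
    c=-p["R"].T@p["t"]; return c+d*((z-c[2])/d[:,2])[:,None]
E
python3 - <<'E'
from h import *
np.set_printoptions(precision=4,suppress=True)
p=dict(np.load("top.npz")); w=cloud(p)
reg=np.zeros((480,640),bool); reg[215:285,285:360]=1
def edges(m,z,name):
    m=cv2.morphologyEx(m.astype(np.uint8),cv2.MORPH_OPEN,np.ones((3,3)))
    m=cv2.morphologyEx(m,cv2.MORPH_CLOSE,np.ones((7,7)))
    n,l,s,c=cv2.connectedComponentsWithStats(m); k=1+np.argmax(s[1:,4]); 
    ct=max(cv2.findContours((l==k).astype(np.uint8),cv2.RETR_EXTERNAL,cv2.CHAIN_APPROX_NONE)[0],key=len)[:,0]
    q=ray(p,ct,z)[:,:2]*1000; r=cv2.minAreaRect(q.astype(np.float32)); print(name,r,"\n",cv2.boxPoints(r))
z=w[...,2]
gray=p["img"].astype(int); sat=gray.max(2)-gray.min(2); 
edges(reg&(z>.08)&(z<.145)&(w[...,1]<-.135),.091,"cover")
edges(reg&(z>.125)&(w[...,1]>-.17)&(w[...,0]>.5),.150,"hood")
dark=(gray.max(2)<60)&reg
n,l,s,c=cv2.connectedComponentsWithStats(dark.astype(np.uint8))
for k in range(1,n):
    if s[k,4]>8: print(s[k],c[k],[ray(p,c[k],zz)[0] for zz in (.129,.109)],np.nanmedian(z[l==k]))
for b in [(0.58,-.19,.091)]: print(proj(p,b))
E
```

```text
cover ((586.2731323242188, -195.92864990234375), (101.19733428955078, 134.8033447265625), 88.66798400878906) 
 [[ 517.7134 -244.9468]
 [ 652.4804 -248.0805]
 [ 654.8328 -146.9105]
 [ 520.0659 -143.7768]]
hood ((587.2743530273438, -110.49211120605469), (72.72248840332031, 131.69808959960938), 87.46070098876953) 
 [[ 519.879  -143.9002]
 [ 651.4478 -149.7351]
 [ 654.6697  -77.084 ]
 [ 523.101   -71.2491]]
[285 220  13   4  43] [290.8372 221.6047] [array([ 0.6648, -0.05  ,  0.129 ]), array([ 0.6687, -0.0492,  0.109 ])] 0.04657781449848636
[327 224   4   4  12] [328.6667 225.9167] [array([ 0.6534, -0.1593,  0.129 ]), array([ 0.6572, -0.16  ,  0.109 ])] 0.05634603074089915
[324 232   2   6  11] [324.4545 234.2727] [array([ 0.6288, -0.1473,  0.129 ]), array([ 0.6323, -0.1478,  0.109 ])] 0.12805454768872038
[285 237  12   3  18] [289.7778 237.7778] [array([ 0.6174, -0.0478,  0.129 ]), array([ 0.6207, -0.047 ,  0.109 ])] 0.0426860653511965
[328 248  20   6  95] [337.6842 250.0842] [array([ 0.5834, -0.1855,  0.129 ]), array([ 0.5862, -0.1865,  0.109 ])] 0.127919772033402
[348 262   6   9  47] [350.4043 266.234 ] [array([ 0.5374, -0.2219,  0.129 ]), array([ 0.5396, -0.2234,  0.109 ])] 0.10902706492572524
[300 270  28   5  84] [311.5357 272.2143] [array([ 0.519 , -0.1114,  0.129 ]), array([ 0.521 , -0.1114,  0.109 ])] 0.07701110639050954
[285 273   6   7  37] [287.3243 276.2162] [array([ 0.5069, -0.0429,  0.129 ]), array([ 0.5087, -0.042 ,  0.109 ])] 0.11626689625662746
[338 275  11   1  11] [343. 275.] [array([ 0.5121, -0.2008,  0.129 ]), array([ 0.514 , -0.2021,  0.109 ])] 0.03764562082045554
[[338.5447 253.0713]]
```

```bash
python3 - <<'E'
from h import *
np.set_printoptions(precision=4,suppress=True,linewidth=200)
p=dict(np.load("top.npz")); w=cloud(p); w=w[np.isfinite(w[...,2])]
ys=np.arange(.16,-.42,-.025); print("      ",' '.join("%4.0f"%(1000*y) for y in ys))
for x in np.arange(.5,.24,-.025):
    r=[]
    for y in ys:
        m=(abs(w[:,0]-x)<.0125)&(abs(w[:,1]-y)<.0125); r.append(1000*np.percentile(w[m,2],90) if m.any() else -9)
    print("%4.0f  "%(1000*x),' '.join("%4.0f"%a for a in r))
print(ray(p,[[330,300],[330,400],[250,338]],0.0))
o=manip.get_obs(); print(Ro.from_quat(o["ee_rot"]).as_matrix())
E
```

```text
160  135  110   85   60   35   10  -15  -40  -65  -90 -115 -140 -165 -190 -215 -240 -265 -290 -315 -340 -365 -390 -415
 500     88   84  120   88  100   87  125   83  117   94    6    6    6    8    8    8    9    8   10    9    8   10   94  111
 475    127  115  121   81  125   82  118   85  124   95    6    5    5    5    8    8   10    9    9    9    8    8  108   57
 450     90   86   85   83  122   87  118   84  124   96    7    5    6    7    8    8    8    8    8    9    7    8  100  103
 425    121   83  127   82  121   79  126   82  118   93    5    4    6    7    9    9    9    9    8    8    7    9    9    9
 400     96   96   97   96   95   94  125   79  120   97    5    6    4    7    9    8    9    9    9   10   10   10   10    9
 375      6    5    7   29   27   22    8   91   95    6    6    5    6    6    9    8   10    9    9    9    9    9    9    9
 350      6    5   28    7    6   28    6    5    5    7    4    5    4    6    8    8    9    8    9    9    8    8   10    7
 325      6    5   29    6    7   28    7    6    5    3    6    5    4    6    8    9    8    9   10    9   10    7    9   13
 300      5    4   27   26   28   29    5    6    5    5    5    5    5    6    9    8    9    9   13    9    9   19   20   20
 275      5    4    7    7   10    4    6    5    4    6    6    5    6    7    9    9    9   11   20    9    8   19   20   21
 250      4    6    7    5    5    4    7    7    6    5    5    4    4    7   11    8    9   17   18    7    8   18   20   24
[[ 0.4476 -0.1691  0.    ]
 [ 0.1533 -0.1707  0.    ]
 [ 0.3311  0.0716  0.    ]]
[[-0.9049  0.4257  0.    ]
 [ 0.4257  0.9049  0.0002]
 [ 0.      0.0002 -1.    ]]
```

carry_out(
  deltas=[
    [-0.25,-0.25,0,0,0.3],
    [-0.6,-0.6,0,0,0.1],
    [-0.9,-0.93,0,0,0],
    [-0.97,-0.997,0,0,0],
  ],
  force=40,
)

```text
clock: 1.75
position: [0.3354, 0.3651, 0.2537]
ee_rot: [0.22, 0.976, 0.0, 0.0]
ft_force: [-0.4, 0.4, -0.1]
grip_width: 0.502
grasp_force: 0.0
```

carry_out(
  deltas=[
    [-0.4,-0.4,0,0,0],
    [-0.8,-0.8,0,0,0],
    [-0.97,-0.997,0,0,0],
  ],
)

```text
clock: 2.12
position: [0.396, 0.1892, 0.2536]
ee_rot: [0.218, 0.976, 0.0, 0.0]
ft_force: [1.4, -0.2, 0.8]
grip_width: 0.501
grasp_force: 0.0
```

carry_out(
  deltas=[
    [-0.4,-0.4,0,0,0],
    [-0.8,-0.8,0,0,0],
    [-0.97,-0.997,0,0,0],
  ],
)

```text
clock: 2.5
position: [0.4575, 0.0121, 0.2537]
ee_rot: [0.218, 0.976, 0.0, 0.0]
ft_force: [0.3, 1.1, 0.4]
grip_width: 0.497
grasp_force: 0.0
```

carry_out(
  deltas=[
    [-0.4,-0.4,0,0,0],
    [-0.7,-0.7,0,-0.3,0],
    [-0.97,-0.997,0,-0.6,0],
    [-0.97,-0.997,0,-0.787,0],
    [-0.97,-0.997,0,-0.787,0],
  ],
)

```text
clock: 3.12
position: [0.5248, -0.1866, 0.2532]
ee_rot: [0.015, 1.0, -0.001, -0.0]
ft_force: [0.4, 0.8, 0.5]
grip_width: 0.499
grasp_force: 0.0
```

```bash
cat >> h.py <<'E'
YAW=1.542; BO=np.array([.5873,-.1594,.010]); RB=Ro.from_euler("z",YAW).as_matrix()
def B(*x): return BO+RB@(np.array(x)/1000)
E
python3 - <<'E'
from h import *
np.set_printoptions(precision=4,suppress=True,linewidth=200)
o=manip.get_obs(); print(o["joint_pos"],o["position"])
p=camera("side"); np.savez("side.npz",**{k:p[k] for k in ["img","depth","R","t","cx","cy","vertical_fov"]})
im=p["img"][:,:,::-1].copy()
a=cv2.resize(im[190:290,280:380],None,fx=4,fy=4,interpolation=cv2.INTER_CUBIC)
for q,c in [((17,65,140),(0,0,255)),((17,-65,140),(0,0,255)),((85,65,140),(0,0,255)),((85,-65,140),(0,0,255)),((-87,67,81),(0,255,0)),((-66,0,95),(255,0,0)),((-26.5,0,119),(255,0,255))]:
    u=(proj(p,B(*q))[0]-[280,190])*4; cv2.circle(a,tuple(int(i) for i in u),2,c,-1)
b=cv2.resize(im[330:430,270:370],None,fx=4,fy=4,interpolation=cv2.INTER_CUBIC)
for X,c in [((.401,.365,.165),(0,0,255)),((.401,.365,.09),(0,255,0)),((.401,.365,0),(255,0,0))]:
    u=(proj(p,X)[0]-[270,330])*4; cv2.circle(b,tuple(int(i) for i in u),3,c,-1)
cv2.imwrite("pics/s1.png",np.hstack([a,b]))
for q in ["tester","stand","cover_handle","pin","staple"]: print(q,[(np.round(d["position"],3),round(d["conf"],2)) for d in boxes_of(q,p)][:3])
for q in [(-66,0,95),(-26.5,0,119)]: print(B(*q))
E
```

```text
[-0.3191  0.1994  0.6652  1.6761 -0.125   1.3094  1.909 ] [ 0.5248 -0.1866  0.2532]
tester [(array([0.403, 0.372, 0.119]), 0.69), (array([0.388, 0.385, 0.007]), 0.15)]
stand [(array([0.389, 0.386, 0.007]), 0.9)]
cover_handle [(array([ 0.412, -0.584,  0.012]), 0.89), (array([ 0.573, -0.212,  0.095]), 0.52)]
pin [(array([ 0.545, -0.218,  0.105]), 0.59), (array([ 0.572, -0.215,  0.094]), 0.38)]
staple [(array([ 0.571, -0.087,  0.135]), 0.74)]
[ 0.5854 -0.2254  0.105 ]
[ 0.5865 -0.1859  0.129 ]
```

View pics/s1.png

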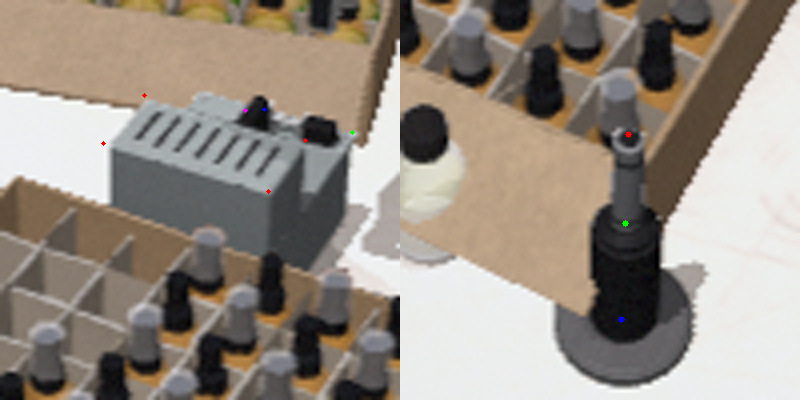

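The side view shows the hood and the handle (258,112) about 2 mm nearer in x than the top-camera pose. The tester is upright at (628,140)–(628,215) and agrees with (0.400, 0.366). Now the pin.

carry_out(
  deltas=[
    [-0.095,-0.243,0,0,-0.1],
    [-0.095,-0.243,0.2,0,-0.1],
    [-0.095,-0.243,0.5,0,-0.1],
    [-0.095,-0.243,0.75,0,-0.1],
    [-0.095,-0.243,0.86,0,-0.1],
    [-0.095,-0.243,0.86,0,-0.1],
  ],
  force=30,
)

```text
clock: 4.18
position: [0.5381, -0.2195, 0.1241]
ee_rot: [0.014, 1.0, 0.0, -0.001]
ft_force: [0.5, 0.1, -0.0]
grip_width: 0.452
grasp_force: 0.0
```

```bash
sed -i 's/BO=np.array(\[.5873/BO=np.array([.5855/' h.py; python3 - <<'E'
from h import *
o=manip.get_obs(); print(o["joint_pos"],o["position"],o["ft_force"])
p=camera("side"); save(p,"s2.png",(300,170,400,250),6)
for q in ["pin"]: print(q,[(np.round(d["position"],3),round(d["conf"],2)) for d in boxes_of(q,p)][:3])
E
```

```text
[-0.21429739  0.39335068  0.64205877  1.75968648 -0.2636516   1.07697019
  2.0611913 ] [ 0.53814842 -0.2195039   0.12409382] [ 0.50566524  0.10917578 -0.00928586]
pin []
```

View pics/s2.png

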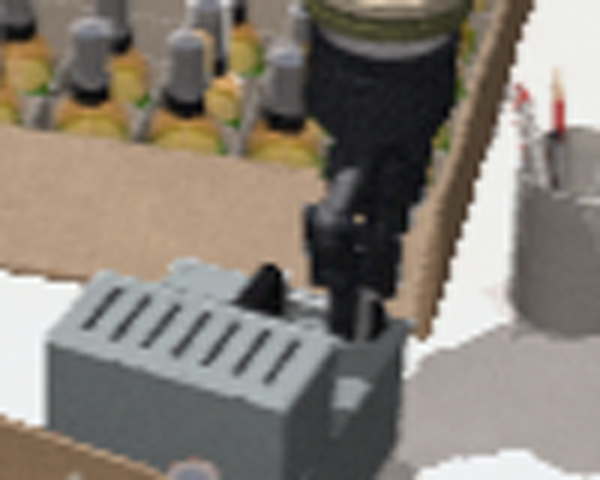

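The picture shows the fingers at (350,290), straddling the pin grip whose near end shows at (378,310). I'll lower and close.

carry_out(
  deltas=[
    [0,-0.02,0.055,0,-0.1],
    [0,-0.02,0.055,0,-0.7],
    [0,-0.02,0.055,0,-0.9],
    [0,-0.02,0.055,0,-0.9],
    [0,-0.02,0.055,0,-0.9],
  ],
  force=30,
)

```text
clock: 4.9
position: [0.5383, -0.2231, 0.1162]
ee_rot: [0.014, 1.0, 0.0, 0.0]
ft_force: [0.6, -0.4, 2.1]
grip_width: 0.2
grasp_force: 32.4
```

carry_out(
  deltas=[
    [0.1,0,0,0,-0.9],
    [0.25,0,0,0,-0.9],
    [0.4,0,0,0,-0.9],
    [0.5,0,0,0,-0.9],
    [0.5,0,-0.15,0,-0.9],
    [0.5,0,-0.33,0,-0.9],
    [0.5,0,-0.33,0,-0.9],
  ],
)

```text
clock: 5.78
position: [0.4643, -0.2213, 0.1673]
ee_rot: [0.014, 1.0, -0.0, 0.002]
ft_force: [0.4, -0.2, -1.7]
grip_width: 0.201
grasp_force: 32.2
```

carry_out(
  deltas=[
    [0.3,0.25,0,0,-0.9],
    [0.63,0.55,0,0,-0.9],
    [0.63,0.55,0.3,0,-0.9],
    [0.63,0.55,0.65,0,-0.9],
    [0.63,0.55,0.85,0,-0.9],
    [0.63,0.55,0.9,0,-0.9],
    [0.63,0.55,0.9,0,-0.9],
  ],
)

```text
clock: 6.65
position: [0.371, -0.136, 0.0306]
ee_rot: [0.014, 1.0, -0.0, -0.0]
ft_force: [0.5, -0.9, 0.2]
grip_width: 0.2
grasp_force: 32.2
```

carry_out(
  deltas=[
    [0,0,0.025,0,-0.9],
    [0,0,0.025,0,-0.3],
    [0,0,0.025,0,-0.1],
    [0,0,0.025,0,0],
    [0,0,-0.3,0,0],
    [0,0,-0.7,0,0],
    [0,0,-1,0,0],
  ],
)

```text
clock: 7.52
position: [0.3712, -0.1361, 0.183]
ee_rot: [0.014, 1.0, 0.0, 0.001]
ft_force: [2.0, 0.5, 0.4]
grip_width: 0.5
grasp_force: 0.0
```

carry_out(
  deltas=[
    [-0.35,0,-0.3,0.33,0],
    [-0.7,0,-0.3,0.66,0],
    [-1,0,-0.3,1,0],
  ],
)

```text
clock: 7.9
position: [0.5235, -0.1396, 0.2265]
ee_rot: [0.274, 0.962, 0.0, 0.001]
ft_force: [-0.9, -0.6, 1.0]
grip_width: 0.501
grasp_force: 0.0
```

carry_out(
  deltas=[
    [-0.25,0,0,0.33,0],
    [-0.52,-0.04,0,0.66,0],
    [-0.52,-0.04,0,1,0],
  ],
)

```text
clock: 8.28
position: [0.5852, -0.1878, 0.2246]
ee_rot: [0.515, 0.857, -0.001, -0.0]
ft_force: [0.2, 0.7, -0.3]
grip_width: 0.499
grasp_force: 0.0
```

carry_out(
  deltas=[
    [0,0,0,0.35,0],
    [0,0,0,0.7,0],
    [0,0,0,1,0],
    [0,0,0,1,0],
  ],
)

```text
clock: 8.78
position: [0.5843, -0.1858, 0.2254]
ee_rot: [0.716, 0.698, -0.0, -0.0]
ft_force: [0.5, -0.3, 0.5]
grip_width: 0.5
grasp_force: 0.0
```

```bash
python3 - <<'E'
from h import *
np.set_printoptions(precision=4,suppress=True,linewidth=200)
o=manip.get_obs(); print(o["joint_pos"],o["position"]); print(Ro.from_quat(o["ee_rot"]).as_matrix())
p=camera("top"); 
for q in ["pin","cover_handle"]: print(q,[(np.round(d["position"],3),round(d["conf"],2)) for d in boxes_of(q,p)][:4])
E
```

```text
[-0.4582  0.4349  0.9164  1.5724 -0.3529  1.3102  0.4787] [ 0.5843 -0.1858  0.2254]
[[ 0.0265  0.9996 -0.0005]
 [ 0.9996 -0.0265 -0.0002]
 [-0.0002 -0.0004 -1.    ]]
pin [(array([ 0.376, -0.137,  0.018]), 0.4)]
cover_handle [(array([ 0.85 , -0.024,  0.008]), 0.66), (array([ 0.423, -0.591,  0.014]), 0.62), (array([ 0.536, -0.233,  0.092]), 0.56)]
```

carry_out(
  deltas=[
    [0,0,0.3,0,-0.1],
    [0,0,0.6,0,-0.1],
    [0,0,0.67,0,-0.1],
    [0,0,0.67,0,-0.1],
    [0,0,0.67,0,-0.5],
    [0,0,0.67,0,-0.9],
    [0,0,0.67,0,-0.9],
    [0,0,0.67,0,-0.9],
  ],
  force=30,
)

```text
clock: 9.93
position: [0.5853, -0.1863, 0.1269]
ee_rot: [0.717, 0.697, 0.001, 0.001]
ft_force: [0.0, -0.1, 6.7]
grip_width: 0.159
grasp_force: 30.6
```

carry_out(
  deltas=[
    [0,0,0,0,-0.9],
    [0,0,-0.08,0,-0.9],
    [0,0,-0.16,0,-0.9],
    [0,0,-0.24,0,-0.9],
    [0,0,-0.35,0,-0.9],
    [0,0,-0.45,0,-0.9],
    [0,0,-0.45,0,-0.9],
  ],
  force=60,
)

```text
clock: 10.8
position: [0.585, -0.1867, 0.1946]
ee_rot: [0.717, 0.697, 0.001, 0.001]
ft_force: [0.6, -0.5, -2.7]
grip_width: 0.149
grasp_force: 59.5
```

```bash
python3 - <<'E'
from h import *
p=camera("side"); save(p,"s3.png",(280,160,400,250),6)
o=manip.get_obs(); print(o["ft_force"],o["torque"],o["grip_width"])
E
```

```text
[ 0.23937929 -0.37808519 -2.3441911 ] [0.02750126 0.02193684 0.00931741] 0.15056076817633687
```

View pics/s3.png

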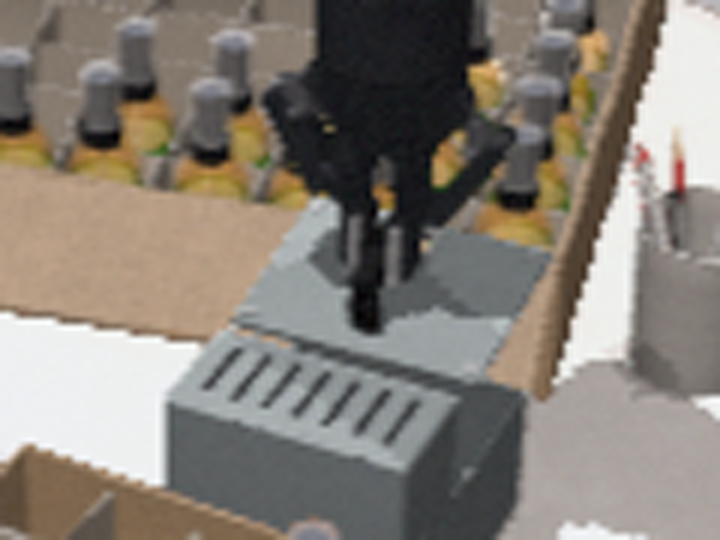

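The cover hangs level from the handle, gripped at (370,310). I'll place it on the right part of the free bench.

carry_out(
  deltas=[
    [0,-0.3,0,0,-0.9],
    [-0.1,-0.65,0,0,-0.9],
    [-0.3,-1,0,0,-0.9],
    [-0.36,-1,0,0,-0.9],
  ],
)

```text
clock: 11.35
position: [0.4293, -0.2375, 0.1925]
ee_rot: [0.719, 0.695, 0.002, -0.001]
ft_force: [0.4, 0.9, -1.1]
grip_width: 0.15
grasp_force: 59.7
```

carry_out(
  deltas=[
    [0,-0.22,0.2,0,-0.9],
    [0,-0.22,0.55,0,-0.9],
    [0,-0.22,0.8,0,-0.9],
    [0,-0.22,0.9,0,-0.9],
    [0,-0.22,0.93,0,-0.9],
    [0,-0.22,0.93,0,-0.9],
  ],
)

```text
clock: 12.1
position: [0.3998, -0.2372, 0.0537]
ee_rot: [0.718, 0.696, -0.001, 0.001]
ft_force: [-6.5, -4.4, 18.1]
grip_width: 0.151
grasp_force: 64.0
```

carry_out(
  deltas=[
    [0,0,0,0,-0.5],
    [0,0,0,0,-0.2],
    [0,0,0,0,0],
    [0,0,-0.3,0,0],
    [0,0,-0.7,0,0],
    [0,0,-1,0,0],
    [0,0,-1,0,0],
  ],
)

```text
clock: 12.98
position: [0.4017, -0.2351, 0.2057]
ee_rot: [0.717, 0.698, 0.004, 0.002]
ft_force: [-0.8, 1.0, -0.8]
grip_width: 0.501
grasp_force: 0.0
```

```bash
python3 - <<'E'
from h import *
np.set_printoptions(precision=4,suppress=True,linewidth=200)
o=manip.get_obs(); print(o["joint_pos"],o["position"],o["ft_force"])
p=camera("side"); w=cloud(p)
q=w[(w[...,0]>.345)&(w[...,0]<.455)&(w[...,1]<-.205)&(w[...,1]>-.285)]
q=q[(q[:,2]<.03)]; A=np.c_[q[:,:2]-q[:,:2].mean(0),np.ones(len(q))]; print(len(q),np.linalg.lstsq(A,q[:,2],rcond=None)[0])
im=p["img"][:,:,::-1]; 
a=cv2.resize(im[180:310,300:500],None,fx=4,fy=4); cv2.imwrite("pics/s4.png",a)
E
```

```text
[-0.7556 -0.0949  1.17    1.9766  0.0879  1.1978  0.3542] [ 0.4017 -0.2351  0.2057] [-0.7644  1.0411 -0.781 ]
514 [-0.0092 -0.0167  0.015 ]
```

View pics/s4.png

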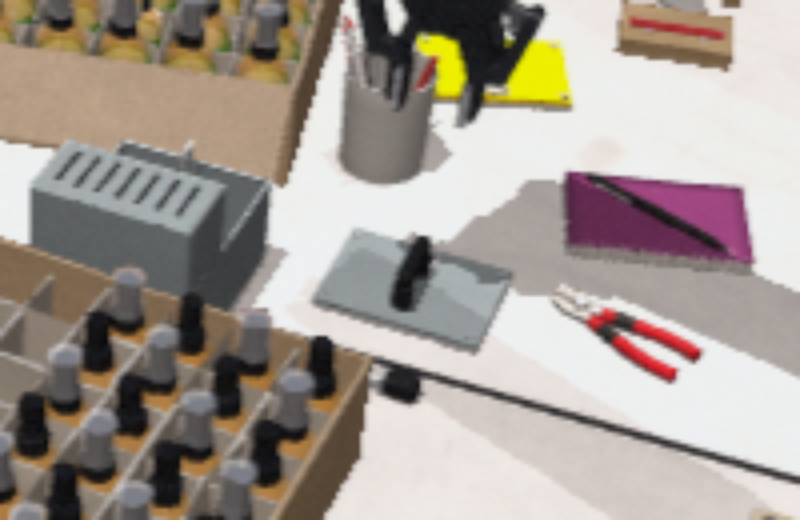

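The cover lies flat, handle up, at (412,290), top at 15 mm and level. The pin is at (400,383). Now I'll look into the open box.

```bash
python3 - <<'E'
from h import *
np.set_printoptions(precision=4,suppress=True,linewidth=200)
out=[]
for n,bx in [("top",(295,215,375,285)),("side",(290,195,370,265))]:
    p=camera(n); print(n,[(np.round(d["position"],3),round(d["conf"],2)) for d in boxes_of("terminal_1",p)], [(np.round(d["position"],3),round(d["conf"],2)) for d in boxes_of("tester",p)])
    out.append(cv2.resize(p["img"][bx[1]:bx[3],bx[0]:bx[2],::-1],None,fx=5,fy=5,interpolation=cv2.INTER_CUBIC))
    if n=="top":
        np.savez("top2.npz",**{k:p[k] for k in ["img","depth","R","t","cx","cy","vertical_fov"]})
        w=cloud(p); 
        for i in range(226,278,2): print(i,' '.join("%4.0f"%(1000*x) for x in w[i,318:352:1,2]))
        print(proj(p,[B(14,y,38) for y in (60,18,0,-18,-36,-60)]))
cv2.imwrite("pics/c5.png",cv2.convertScaleAbs(np.hstack(out),alpha=1.6,beta=10))
E
```

```text
top [] [(array([0.4  , 0.361, 0.114]), 0.47)]
226  149  150  154  148  152  150  150   10   48   57   45   50   49   54   -0    5    6    4    6    1    6   43   59   53   53   54   57    6    5    4    8    7    4   -4
228  150  149  153  145  150  149   -3    2   51   55   52   52   57   51    2   10   14    5    9    5   -0   53   53   52   54   59   49    9    5    8   -1    3   -1    3
230  149  149  148  149  150  146  130   80   80   83   94   92   94   85   82   89   92   94   84   84   87   81   83   84   82   89   84   84   86   89   89   88   87   89
232  151  154  154  145  147  152  140  132  127   51   56   56   59   61   58   57   67   59   67   60   63   62   68   66   69   74   72   65   68   76   76   72   72   72
234  147  160  153  147  154  152  124  130  124   15   19   25   19   19   25   29   27   27   28   32   31   29   25   34   37   34   30   35   36   35   38   40   39   46
236  155  148  148  153  146  141  130  124   10   15   19   17   18    9   15   12   20   15   10   16   10   20   14   16   19   10   18   19    9    8   10   16   14   17
238  151  
[... 2978 characters left out ...]
nan   81   89   88   85   91   87   82   85   89   89   84   86   83   80   84   91   87   83   12   21   16   12   11   11   12   21   18   12
274   32   34   37   44   41   41   43   44   49   42   47   49   45   51   51   52   59   60   56   59   61   58   62   66   65   64   72   74   76   75   73   77   81   73
276   -3    1    4    3    6   -2    1    2   -3   -6    8 -753  -16    3    3   -4    3    8    1    2    2    1    5    5    3    2    1    9    1   15   16   21   17   17
[[322.2595 272.7559]
 [322.7741 258.8254]
 [322.9932 252.8933]
 [323.2115 246.9838]
 [323.4289 241.0969]
 [323.7176 233.2824]]
side [(array([0.592, 0.371, 0.074]), 0.2)] [(array([0.399, 0.372, 0.119]), 0.86)]
```

View pics/c5.png

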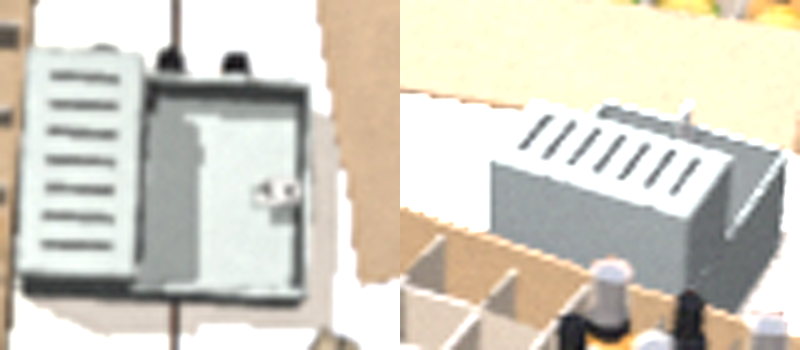

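The picture shows the inside of the open box is bare, apart from the staple at (275,190). The terminals stay hidden under the hood from both cameras, so they'll have to be found by touch with the tip. Next, the tester.

carry_out(
  deltas=[
    [0.3,0.1,-0.2,0,0],
    [0.65,0.2,-0.25,0,0],
    [1,0.3,-0.25,0,0],
  ],
)

```text
clock: 13.7
position: [0.4495, -0.0848, 0.2407]
ee_rot: [0.717, 0.697, 0.0, 0.0]
ft_force: [0.5, 0.7, 1.0]
grip_width: 0.504
grasp_force: 0.0
```

carry_out(
  deltas=[
    [0.35,0,0,0,0],
    [0.7,0,0,0,0],
    [1,0,0,0,0],
  ],
)

```text
clock: 14.08
position: [0.4527, 0.0655, 0.2396]
ee_rot: [0.717, 0.697, -0.001, -0.0]
ft_force: [0.1, -0.1, -0.5]
grip_width: 0.5
grasp_force: 0.0
```

carry_out(
  deltas=[
    [0.35,0,0,0,0],
    [0.7,0,0,0,0],
    [1,0,0,0,0],
  ],
)

```text
clock: 14.45
position: [0.4569, 0.2155, 0.2393]
ee_rot: [0.717, 0.697, -0.001, 0.0]
ft_force: [1.1, -0.5, 0.4]
grip_width: 0.503
grasp_force: 0.0
```

carry_out(
  deltas=[
    [0.35,-0.2,0,0,0],
    [0.7,-0.4,0,0,0],
    [1,-0.4,0,0,0],
    [1,-0.4,0,0,0],
    [1,-0.4,0,0,0],
  ],
)

```text
clock: 15.08
position: [0.4018, 0.3644, 0.2394]
ee_rot: [0.717, 0.697, -0.001, 0.001]
ft_force: [0.2, -0.7, -0.2]
grip_width: 0.5
grasp_force: 0.0
```

```bash
python3 - <<'E'
from h import *
np.set_printoptions(precision=4,suppress=True,linewidth=200)
o=manip.get_obs(); print(o["joint_pos"],o["position"]); print(Ro.from_quat(o["ee_rot"]).as_matrix())
p=camera("side"); w=cloud(p); m=[d for d in outline_of("tester",p)]
m=m[0]["region"]; q=w[m]; q=q[(q[:,2]>.1)]
for z in np.arange(.1,.17,.01):
    s=q[(abs(q[:,2]-z)<.005)]; print(z,len(s),np.median(s,0) if len(s) else "")
# silhouette centre at known heights
for z in (.11,.125,.14,.155):
    X=np.array([.4,.366,z]); u=proj(p,X)[0]; r=np.where(m[int(round(u[1]))])[0]; print(z,u,r.min(),r.max())
q=w[(w[...,0]>.37)&(w[...,0]<.46)&(w[...,1]>.26)&(w[...,1]<.42)&(w[...,2]>.1)]
print(q.max(0), [ (z,int((q[:,2]>z).sum())) for z in (.12,.13,.14,.15,.16)])
s=q[(q[:,2]>.115)&(np.hypot(q[:,0]-.4,q[:,1]-.366)>.02)]; print(len(s), s.min(0) if len(s) else 0)
E
```

```text
[-1.2564  0.1613  0.4868  1.7233 -0.0774  1.2785 -0.7812] [0.4018 0.3644 0.2394]
[[ 0.0287  0.9996 -0.0008]
 [ 0.9996 -0.0287 -0.0024]
 [-0.0024 -0.0007 -1.    ]]
0.1 10 [0.3974 0.3752 0.1026]
0.11 26 [0.397  0.3735 0.1102]
0.12 25 [0.3994 0.3745 0.1196]
0.13 30 [0.3982 0.374  0.1296]
0.13999999999999999 23 [0.3979 0.3748 0.1411]
0.14999999999999997 22 [0.3987 0.3741 0.1489]
0.15999999999999998 44 [0.3983 0.3718 0.162 ]
0.16999999999999998 26 [0.4005 0.3693 0.1661]
0.11 [326.7539 380.5993] 321 331
0.125 [326.9047 376.2395] 322 330
0.14 [327.0581 371.8028] 323 330
0.155 [327.2142 367.2871] 323 330
[0.46   0.42   0.6251] [(0.12, 6790), (0.13, 6690), (0.14, 6667), (0.15, 6641), (0.16, 6618)]
6287 [0.37   0.2604 0.1152]
```

carry_out(
  deltas=[
    [0.014,-0.009,0.1,0,0],
    [0.014,-0.009,0.4,0,0],
    [0.014,-0.009,0.6,0,0],
    [0.014,-0.009,0.655,0,0],
    [0.014,-0.009,0.655,0,-0.5],
    [0.014,-0.009,0.655,0,-0.9],
    [0.014,-0.009,0.655,0,-0.9],
    [0.014,-0.009,0.655,0,-0.9],
  ],
  force=25,
)

```text
clock: 16.18
position: [0.4005, 0.3678, 0.143]
ee_rot: [0.717, 0.697, 0.001, -0.0]
ft_force: [-0.3, -0.4, 2.0]
grip_width: 0.196
grasp_force: 26.4
```

carry_out(
  deltas=[
    [0,0,-0.07,0,-0.9],
    [0,0,-0.15,0,-0.9],
    [0,0,-0.213,0,-0.9],
    [0,0,-0.213,0,-0.9],
  ],
)

```text
clock: 16.68
position: [0.4005, 0.3679, 0.1753]
ee_rot: [0.717, 0.697, 0.001, -0.0]
ft_force: [0.9, 0.2, -0.9]
grip_width: 0.203
grasp_force: 26.2
```

carry_out(
  deltas=[
    [-0.05,0,0,0,-0.9],
    [-0.1,0,0,0,-0.9],
    [-0.15,0,0,0,-0.9],
    [-0.2,0,0,0,-0.9],
  ],
)

```text
clock: 17.18
position: [0.3994, 0.337, 0.1742]
ee_rot: [0.717, 0.697, 0.0, -0.0]
ft_force: [1.6, 4.4, -1.6]
grip_width: 0.204
grasp_force: 26.5
```

Pivoting works at about 4 N; continuing.

carry_out(
  deltas=[
    [-0.06,0,0,0,-0.9],
    [-0.12,0,0,0,-0.9],
    [-0.18,0,0,0,-0.9],
    [-0.24,0,0,0,-0.9],
    [-0.3,0,0,0,-0.9],
    [-0.3,0,0,0,-0.9],
  ],
)

```text
clock: 17.92
position: [0.3983, 0.2914, 0.1744]
ee_rot: [0.717, 0.697, -0.0, 0.0]
ft_force: [0.5, 0.2, 1.9]
grip_width: 0.197
grasp_force: 27.3
```

```bash
python3 - <<'E'
from h import *
np.set_printoptions(precision=4,suppress=True,linewidth=200)
o=manip.get_obs(); print(o["joint_pos"],o["position"],o["ft_force"])
p=camera("side"); save(p,"s6.png",(280,310,380,410),6)
E
```

```text
[-1.2078  0.101   0.5153  1.9267 -0.0549  1.128  -0.7   ] [0.3983 0.2914 0.1744] [0.534  0.2162 1.8954]
```

View pics/s6.png

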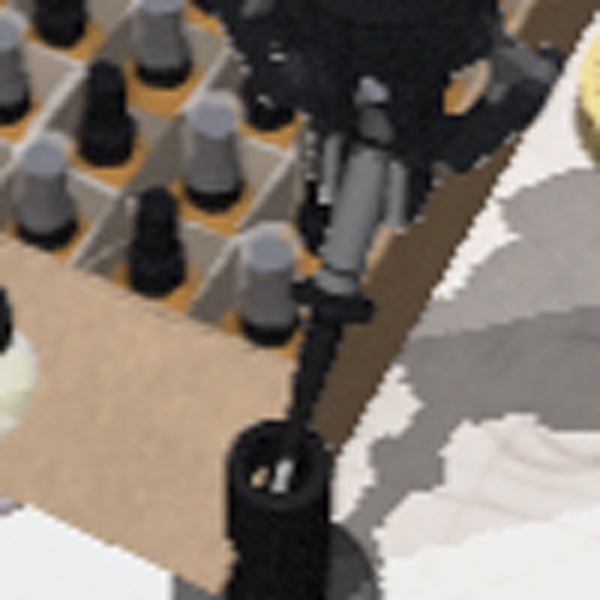

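The picture shows the pen leaning in the grip: butt at (372,95), guard at (330,298), tip at (283,478) in the bore. I'll lift it clear and measure its lean.

carry_out(
  deltas=[
    [0,0,-0.15,0,-0.9],
    [0,0,-0.35,0,-0.9],
    [0,0,-0.55,0,-0.9],
    [0,0,-0.6,0,-0.9],
    [0,0,-0.6,0,-0.9],
  ],
  force=35,
)

```text
clock: 18.6
position: [0.3979, 0.2923, 0.2636]
ee_rot: [0.717, 0.697, -0.0, 0.0]
ft_force: [-1.3, -0.1, -1.1]
grip_width: 0.202
grasp_force: 34.2
```

```bash
cat > pen.py <<'E'
from h import *
np.set_printoptions(precision=4,suppress=True,linewidth=200)
def fit(show=True):
    o=manip.get_obs(); T=o["position"]; 
    p=camera("side"); w=cloud(p); d=w-T
    m=(abs(d[...,0])<.03)&(d[...,1]>0.0)&(d[...,1]<.12)&(d[...,2]<-.02)&(d[...,2]>-.14)
    m=cv2.morphologyEx(m.astype(np.uint8),cv2.MORPH_OPEN,np.ones((2,2)))
    n,l,s,c=cv2.connectedComponentsWithStats(m); k=1+np.argmax(s[1:,4]); q=d[l==k]
    q=q[np.isfinite(q[:,2])]
    print("TCP",T,"n",len(q),q.min(0),q.max(0))
    b=np.polyfit(q[:,2],q[:,1],1); 
    print("slope deg",np.degrees(np.arctan(-b[0])),"x med",np.median(q[:,0]))
    # principal axis 3d
    c=q.mean(0); v=np.linalg.svd(q-c)[2][0]; v*=-np.sign(v[2]); print("c",c,"dir down",v,"lean",np.degrees(np.arccos(-v[2])))
    img=p["img"].astype(int); np.savez("pen.npz",mask=(l==k),T=T,**{a:p[a] for a in ["img","depth","R","t","cx","cy","vertical_fov"]})
    # silhouette fit: project candidate pen axes
    ys,xs=np.where(l==k); print("px",xs.min(),xs.max(),ys.min(),ys.max())
    G=T+[0,0,-.003]
    def tip(th,s): return G+s*np.array([0.0287*np.sin(th),np.sin(th),-np.cos(th)])
    for th in (33,36,39,42):
        print(th,proj(p,tip(np.radians(th),.125))[0],proj(p,tip(np.radians(th),.05))[0])
    return p
E
python3 - <<'E'
from pen import *
p=fit()
o=manip.get_obs(); print(o["ft_force"])
z=np.load("pen.npz"); m=z["mask"]; ys,xs=np.where(m)
for y in range(ys.min(),ys.max()+1,2): 
    r=xs[ys==y]; 
    if len(r): print(y,r.min(),r.max(),p["img"][y,r.min():r.max()+1].max(1))
E
```

```text
TCP [0.3979 0.2923 0.2636] n 293 [-0.016  -0.0795 -0.1991] [ 0.0579  0.0813 -0.0195]
slope deg -27.31627725418345 x med -0.00029355301300404424
c [ 0.0039  0.0298 -0.0735] dir down [ 0.1764 -0.5184 -0.8368] lean 33.20066583622399
px 327 344 325 368
33 [328.331  365.0824] [337.22   331.4074]
36 [327.2953 365.8425] [336.8249 331.6321]
39 [326.2906 366.4553] [336.4453 331.795 ]
42 [325.3203 366.9166] [336.0826 331.895 ]
[ 0.2385  0.4372 -1.553 ]
325 335 343 [ 98 115 122 124 115 106  92  73 116]
327 335 343 [104  79  52  51  63  70  64 114 105]
329 334 342 [ 99 119 121 118 113 101  85  96  94]
331 330 342 [36 29 30 32 31 27 40 53 70 69 62 47 70]
333 330 343 [97 89 55 32 29 40 33 32 29 28 28 24 23 18]
335 333 344 [19 22 21 21 29 23 26 23 25 36 28 62]
337 333 339 [28 25 19 19 18 23 25]
339 332 339 [ 29  29  32  32  29  24  65 147]
341 332 338 [ 27  31  32  25  22  57 151]
343 331 337 [27 31 26 32 28 28 39]
345 331 337 [26 31 28 24 22 20 19]
347 330 336 [50 29 29 30 25 58 48]
349 330 335 [27 29 28 29 60 44]
351 330 334 [27 27 27 26 19]
353 329 334 [ 49  31  30  25 144 154]
355 329 333 [ 31  30  27 137 173]
357 329 332 [ 30  27  62 119]
359 328 331 [ 61  32  65 114]
361 329 330 [133 120]
363 328 329 [175 101]
365 328 329 [116 102]
367 327 328 [168 159]
```

```bash
python3 - <<'E'
from h import *
np.set_printoptions(precision=4,suppress=True,linewidth=220)
o=manip.get_obs(); T=o["position"]; G=T-[0,0,.003]
p=camera("top"); w=cloud(p)
for th in (36,39,42):
    t=np.radians(th); v=np.array([.0287*np.sin(t),np.sin(t),-np.cos(t)]); print(th,[ (G+s*v,proj(p,G+s*v)[0]) for s in (.125,.05)])
u=proj(p,G+.125*v)[0].astype(int)
for i in range(u[1]-8,u[1]+9): print(i,' '.join("%4.0f"%(1000*x) for x in w[i,u[0]-6:u[0]+28,2]))
print(u)
for i in range(u[1]-6,u[1]+7): print(i,' '.join("%4d"%x for x in p["img"][i,u[0]-6:u[0]+28].max(1)))
d=w-T; m=(abs(d[...,0])<.025)&(d[...,1]>.02)&(d[...,1]<.1)&(d[...,2]<-.02)&(d[...,2]>-.12)
q=d[m]; c=np.median(q,0); print(len(q)); b=np.polyfit(q[:,2],q[:,1],1); print(b,np.degrees(np.arctan(-b[0])))
# side, filtered
z=np.load("pen.npz"); ps={a:z[a] for a in z.files}; d=cloud(ps)-z["T"]; q=d[z["mask"]]
k=(q[:,2]<-.03)&(abs(q[:,0])<.02)&(q[:,1]>0); q=q[k]
for _ in range(4):
    b=np.polyfit(q[:,2],q[:,1],1); r=q[:,1]-np.polyval(b,q[:,2]); q=q[abs(r)<2*r.std()+1e-4]
print(len(q),b,np.degrees(np.arctan(-b[0])),q.min(0),q.max(0), r.std())
E
```

```text
36 [(array([0.3998, 0.3656, 0.1589]), array([137.1063, 312.4956])), (array([0.3986, 0.3215, 0.2196]), array([146.5528, 312.5518]))]
39 [(array([0.4   , 0.3708, 0.1629]), array([134.7453, 312.3812])), (array([0.3986, 0.3236, 0.2212]), array([145.5806, 312.5043]))]
42 [(array([0.4001, 0.3758, 0.1672]), array([132.4189, 312.2668])), (array([0.3987, 0.3256, 0.2229]), array([144.6267, 312.4569]))]
304  634  628  621  616  612  605  603  600  594  587  586  577  562  551  494  486  482  475  463  458  450  448  441  432  403  399  389  384  322  312  285  259   93   92
305  640  636  628  623  616  607  609  603  598  597  590  578  565  561  544  491  480  479  468  461  459  452  447  439  411  399  394  387  380  310  285  261  249   88
306  642  636  628  626  623  615  607  604  601  596  589  584  576  569  554  489  484  476  467  464  456  453  445  437  436  406  396  389  381  311  298  255   92   86
307  642  639  637  632  628  619  614  606  599  596  593  586  581  571  556  552  479  479  474  464  457  448  447  435  433  407  399  392  384  305  282  267  257  256
308  642
[... 3978 characters left out ...]
   31   36   28   22   38
316  163  122  120  166  185  186  184  173  142   89   48   39   43   44   43   44   46   46   45   44   45   48   45   27    9    6   13    7   18   26   27   19   21   41
317  184  164  126  129  166  182  180  179  169  135   85   48   40   44   45   44   44   43   45   47   45   46   43   21   10    8   10    9   18   27   33   30   33   43
318  187  184  163  124  125  164  177  176  173  163  131   82   48   41   43   46   46   45   44   44   46   45   41   24    9   10   12    6   12   23   36   42   42   48
0
  return _methods._mean(a, axis=axis, dtype=dtype,
  ret = um.true_divide(
Traceback (most recent call last):
TypeError: expected non-empty vector for x
```

```bash
python3 - <<'E'
from h import *
from scipy.optimize import least_squares
np.set_printoptions(precision=4,suppress=True,linewidth=220)
z=np.load("pen.npz"); ps={a:z[a] for a in z.files}; T=z["T"]; d=cloud(ps)-T; q=d[z["mask"]]
k=(q[:,2]<-.03)&(abs(q[:,0])<.025)&(q[:,1]>0); q=q[k]
for _ in range(4):
    b=np.polyfit(q[:,2],q[:,1],1); r=q[:,1]-np.polyval(b,q[:,2]); q=q[abs(r)<2*r.std()+1e-4]
print(len(q),b,np.degrees(np.arctan(-b[0])),q.min(0),q.max(0),r.std())
# silhouette centre line of the nose rows 339..359 + tip, cam bias (1,1) px
m=z["mask"]; ys,xs=np.where(m); im=ps["img"].max(2)
rows=np.arange(338,360); cen=[]
for y in rows:
    r=xs[ys==y]; r=r[im[y,r]<66]; cen.append((r.min()+r.max())/2)
line=np.polyfit(rows,cen,1); print("img line",line,np.polyval(line,[340,358]))
for bias in [(0,0),(1,1)]:
  for th in (33,36,39,42):
    t=np.radians(th); v=np.array([.0287*np.sin(t),np.sin(t),-np.cos(t)]); G=T-[0,0,.003]
    u=proj(ps,np.array([G+s*v for s in (.06,.115)]))+bias; l=np.polyfit(u[:,1],u[:,0],1); print(bias,th,l[0],np.polyval(l,[340,358]))
E
```

```text
164 [-0.5727  0.0205] 29.801715407392013 [-0.016   0.033  -0.0967] [ 0.0117  0.0733 -0.03  ] 0.003456440641767656
img line [ -0.2967 435.795 ] [334.9085 329.5675]
(0, 0) 33 -0.26396395592067434 [334.9519 330.2005]
(0, 0) 36 -0.27855878787880467 [334.4939 329.4799]
(0, 0) 39 -0.29297875363625575 [334.0415 328.7678]
(0, 0) 42 -0.3073049904563073 [333.5919 328.0604]
(1, 1) 33 -0.2639639559206774 [336.2159 331.4645]
(1, 1) 36 -0.27855878787879984 [335.7725 330.7584]
(1, 1) 39 -0.29297875363625164 [335.3344 330.0608]
(1, 1) 42 -0.30730499045630516 [334.8992 329.3677]
```

carry_out(
  deltas=[
    [-0.2,0.05,-0.15,0,-0.9],
    [-0.5,0.14,-0.3,0,-0.9],
    [-0.88,0.245,-0.3,0,-0.9],
  ],
)

```text
clock: 19.08
position: [0.4316, 0.1589, 0.3096]
ee_rot: [0.716, 0.698, 0.0, 0.0]
ft_force: [2.0, -0.4, -1.0]
grip_width: 0.202
grasp_force: 34.2
```

carry_out(
  deltas=[
    [-0.3,0.08,0,0,-0.9],
    [-0.6,0.16,0,0,-0.9],
    [-0.88,0.245,0,0,-0.9],
  ],
)

```text
clock: 19.45
position: [0.464, 0.0248, 0.3083]
ee_rot: [0.717, 0.697, -0.001, -0.0]
ft_force: [0.2, 1.0, -1.1]
grip_width: 0.202
grasp_force: 34.2
```

carry_out(
  deltas=[
    [-0.3,0.08,0,0,-0.9],
    [-0.6,0.16,0,0,-0.9],
    [-0.88,0.245,0,0,-0.9],
  ],
)

```text
clock: 19.82
position: [0.497, -0.108, 0.3085]
ee_rot: [0.717, 0.697, -0.0, -0.0]
ft_force: [0.4, 1.0, -1.0]
grip_width: 0.201
grasp_force: 34.2
```

carry_out(
  deltas=[
    [-0.3,0.08,0,0,-0.9],
    [-0.6,0.16,0,0,-0.9],
    [-0.88,0.245,0,0,-0.9],
    [-0.88,0.245,0,0,-0.9],
    [-0.88,0.245,0,0,-0.9],
  ],
)

```text
clock: 20.45
position: [0.5301, -0.239, 0.3082]
ee_rot: [0.717, 0.697, -0.001, -0.001]
ft_force: [-0.3, -0.2, -0.8]
grip_width: 0.199
grasp_force: 34.3
```

```bash
sed -i 's/\.5855/.5858/' h.py; python3 - <<'E'
from h import *
np.set_printoptions(precision=4,suppress=True,linewidth=220)
o=manip.get_obs(); T=o["position"]; print(o["joint_pos"],T,o["ft_force"]); R=Ro.from_quat(o["ee_rot"]).as_matrix(); print(R)
G=T+R[:,2]*.003
for n in ("side","top"):
    p=camera(n); 
    for th in (36,39,42):
        t=np.radians(th); v=R[:,0]*np.sin(t)+R[:,2]*np.cos(t); print(n,th,proj(p,np.array([G+s*v for s in (.125,.08,.05,-.02)])).round(1).tolist())
    print([(np.round(d["position"],3),round(d["conf"],2)) for q in("tester","tester_tip") for d in boxes_of(q,p)])
    m=outline_of("tester",p)
    if m: 
        ys,xs=np.where(m[0]["region"]); print(m[0]["conf"],len(ys),xs.min(),xs.max(),ys.min(),ys.max())
    np.savez("pen_%s.npz"%n,T=T,**{a:p[a] for a in ["img","depth","R","t","cx","cy","vertical_fov"]})
E
```

```text
[-0.5187  0.3441  1.1085  1.5373 -0.3081  1.4532  0.5749] [ 0.5301 -0.239   0.3082] [-0.2628 -0.2056 -0.7884]
[[ 0.0281  0.9996 -0.0018]
 [ 0.9996 -0.0281  0.0002]
 [ 0.0002 -0.0018 -1.    ]]
side 36 [[357.4, 204.5], [361.5, 189.4], [364.3, 179.3], [370.8, 155.6]]
side 39 [[356.8, 204.3], [361.2, 189.2], [364.1, 179.2], [370.9, 155.7]]
side 42 [[356.2, 203.9], [360.8, 188.9], [363.9, 179.0], [371.0, 155.8]]
[(array([ 0.528, -0.205,  0.277]), 0.63)]
0.5 273 357 371 154 203
top 36 [[331.7, 264.9], [342.2, 263.7], [349.6, 262.8], [367.7, 260.8]]
top 39 [[329.8, 264.6], [341.0, 263.5], [348.8, 262.7], [368.1, 260.8]]
top 42 [[328.0, 264.4], [339.9, 263.3], [348.1, 262.6], [368.3, 260.9]]
[]
0.63 1994 298 351 224 274
```

```bash
python3 - <<'E'
from h import *
np.set_printoptions(precision=4,suppress=True,linewidth=220)
z=np.load("pen_top.npz"); p={a:z[a] for a in z.files}; w=cloud(p)
for i in range(257,272): print(i,' '.join("%4.0f"%(1000*x) for x in w[i,322:360,2]))
for i in range(257,272): print(i,' '.join("%4d"%x for x in p["img"][i,322:360].max(1)))
E
```

```text
257  144  145   10   18    7   20   22   11   15   12   15    9   16   15  666  673  672  673  672  674  673  674  674  677  673  675  677  677  677  683  683  681  682  683  683  683  683  685
258  148  139   11   18   15   14   20   14   15    9   12    8   11   17  667  667  668  669  672  671  672  673  672  672  674  675  679  678  677  680  679  678  683  684  682  685  682  685
259  144  142   18    9   12   20   11   12   18   16   20   13   14  665  666  668  669  669  671  673  671  672  674  674  674  675  682  679  681  679  681  681  683  680  680  684  684  684
260  146  143    8   15   13   21   10   12   17    9   19   13  662  661  668  666  666  667  672  670  671  672  675  679  676  674  678  682  682  682  684  681  682  684  685  685  687  685
261  144  147   12   12   13   13   13   17   11    5   15   17  662  661  664  665  665  664  671  671  678  673  676  679  677  676  678  680  684  680  684  685  684  683  685  685  683  683
262  151  136   15   11   20   25   19   17   19   19   15  658  659  663  665  665  667  668  670  671  672  679  675  678  679  
[... 4019 characters left out ...]
150  153  157  159  163  166  170  172  174  175  179  180  182  182  183  182  182  184  184  182  183  182  183  182
269  100   81   76   75   74   74   80   98  112  123  132  138  143  148  152  156  160  163  166  169  171  173  176  178  181  181  183  184  184  183  184  183  182  183  183  182  184  183
270   74   74   75   74   72   76   94  109  121  129  135  141  146  151  155  158  162  165  166  171  172  175  178  179  182  181  183  182  182  184  183  182  183  183  183  183  182  182
271   61   72   71   71   72   86  105  117  126  135  139  146  150  152  157  161  165  166  170  172  175  177  180  181  182  183  183  183  183  182  183  183  183  183  182  182  182  184
```

carry_out(
  deltas=[
    [0,0.007,0.3,0,-0.9],
    [0,0.007,0.6,0,-0.9],
    [0,0.007,0.8,0,-0.9],
    [0,0.007,0.86,0,-0.9],
    [0,0.007,0.86,0,-0.9],
  ],
)

```text
clock: 21.48
position: [0.5317, -0.2395, 0.1807]
ee_rot: [0.717, 0.697, 0.0, 0.0]
ft_force: [0.3, -1.1, -0.8]
grip_width: 0.202
grasp_force: 34.4
```

carry_out(
  deltas=[
    [0.05,0,0.06,0,-0.9],
    [0.1,0,0.12,0,-0.9],
    [0.15,0,0.18,0,-0.9],
    [0.15,0,0.18,0,-0.9],
    [0.15,0,0.18,0,-0.9],
  ],
)

```text
clock: 22.1
position: [0.5322, -0.2171, 0.1535]
ee_rot: [0.717, 0.697, 0.0, 0.0]
ft_force: [-0.2, -0.7, -0.8]
grip_width: 0.2
grasp_force: 34.4
```

carry_out(
  deltas=[
    [0.015,0,0.018,0,-0.9],
    [0.03,0,0.036,0,-0.9],
    [0.04,0,0.048,0,-0.9],
    [0.04,0,0.048,0,-0.9],
  ],
)

```text
clock: 22.6
position: [0.5322, -0.2108, 0.1459]
ee_rot: [0.717, 0.697, -0.0, -0.0]
ft_force: [0.0, 0.2, -0.7]
grip_width: 0.201
grasp_force: 34.4
```

carry_out(
  deltas=[
    [0.01,0,0.012,0,-0.9],
    [0.02,0,0.024,0,-0.9],
    [0.025,0,0.03,0,-0.9],
    [0.025,0,0.03,0,-0.9],
  ],
)

```text
clock: 23.1
position: [0.5324, -0.2071, 0.1415]
ee_rot: [0.717, 0.697, 0.0, -0.0]
ft_force: [0.2, 0.5, -0.7]
grip_width: 0.202
grasp_force: 34.4
```

carry_out(
  deltas=[
    [0,0.01,0,0,-0.9],
    [0,0.02,0,0,-0.9],
    [0,0.02,0,0,-0.9],
  ],
)

```text
clock: 23.48
position: [0.5355, -0.2073, 0.1415]
ee_rot: [0.717, 0.697, 0.0, 0.0]
ft_force: [0.3, -0.2, -0.7]
grip_width: 0.199
grasp_force: 34.4
```

carry_out(
  deltas=[
    [0,0.01,0,0,-0.9],
    [0,0.02,0,0,-0.9],
    [0,0.02,0,0,-0.9],
  ],
)

```text
clock: 23.85
position: [0.5385, -0.2073, 0.1415]
ee_rot: [0.717, 0.697, 0.0, -0.0]
ft_force: [-0.2, -0.6, -0.4]
grip_width: 0.197
grasp_force: 34.4
```

carry_out(
  deltas=[
    [0,0.01,0,0,-0.9],
    [0,0.02,0,0,-0.9],
    [0,0.02,0,0,-0.9],
  ],
)

```text
clock: 24.22
position: [0.5415, -0.2074, 0.1415]
ee_rot: [0.717, 0.697, 0.0, 0.0]
ft_force: [0.1, -0.7, -2.0]
grip_width: 0.203
grasp_force: 34.4
```

carry_out(
  deltas=[
    [0,0.01,0,0,-0.9],
    [0,0.02,0,0,-0.9],
    [0,0.02,0,0,-0.9],
  ],
)

```text
clock: 24.6
position: [0.5445, -0.2075, 0.1415]
ee_rot: [0.717, 0.697, 0.0, -0.0]
ft_force: [0.3, 0.4, -0.3]
grip_width: 0.205
grasp_force: 34.4
```

carry_out(
  deltas=[
    [0,0.01,0,0,-0.9],
    [0,0.02,0,0,-0.9],
    [0,0.02,0,0,-0.9],
  ],
)

```text
clock: 24.98
position: [0.5475, -0.2076, 0.1415]
ee_rot: [0.717, 0.697, 0.0, -0.0]
ft_force: [0.4, 0.3, -0.6]
grip_width: 0.198
grasp_force: 34.4
```

carry_out(
  deltas=[
    [0,0.01,0,0,-0.9],
    [0,0.02,0,0,-0.9],
    [0,0.02,0,0,-0.9],
  ],
)

```text
clock: 25.35
position: [0.5505, -0.2077, 0.1415]
ee_rot: [0.717, 0.697, -0.0, -0.0]
ft_force: [-0.3, 0.0, -0.3]
grip_width: 0.199
grasp_force: 34.4
```

carry_out(
  deltas=[
    [0,0.01,0,0,-0.9],
    [0,0.02,0,0,-0.9],
    [0,0.02,0,0,-0.9],
  ],
)

```text
clock: 25.72
position: [0.5535, -0.2077, 0.1415]
ee_rot: [0.717, 0.697, 0.0, 0.0]
ft_force: [-0.0, -0.1, -0.4]
grip_width: 0.201
grasp_force: 34.4
```

carry_out(
  deltas=[
    [0,0.01,0,0,-0.9],
    [0,0.02,0,0,-0.9],
    [0,0.02,0,0,-0.9],
  ],
)

```text
clock: 26.1
position: [0.556, -0.208, 0.1413]
ee_rot: [0.717, 0.697, -0.0, -0.0]
ft_force: [-2.7, -0.9, -0.4]
grip_width: 0.202
grasp_force: 34.7
```

carry_out(
  deltas=[
    [0,0.01,0,0,-0.9],
    [0,0.02,0,0,-0.9],
    [0,0.02,0,0,-0.9],
  ],
)

```text
clock: 26.48
position: [0.5582, -0.208, 0.141]
ee_rot: [0.717, 0.697, -0.001, -0.001]
ft_force: [-6.7, -0.9, 0.7]
grip_width: 0.2
grasp_force: 37.3
```

carry_out(
  deltas=[
    [0,-0.04,0,0,-0.9],
    [-0.03,-0.04,-0.036,0,-0.9],
    [-0.06,-0.04,-0.072,0,-0.9],
    [-0.08,0.043,-0.096,0,-0.9],
    [-0.08,0.043,-0.096,0,-0.9],
    [-0.08,0.043,-0.096,0,-0.9],
  ],
)

```text
clock: 27.22
position: [0.5652, -0.2203, 0.1559]
ee_rot: [0.717, 0.697, -0.0, 0.0]
ft_force: [-0.4, -0.3, -0.4]
grip_width: 0.201
grasp_force: 34.4
```

carry_out(
  deltas=[
    [0.01,0,0.012,0,-0.9],
    [0.02,0,0.024,0,-0.9],
    [0.03,0,0.036,0,-0.9],
    [0.03,0,0.036,0,-0.9],
  ],
)

```text
clock: 27.72
position: [0.5655, -0.2153, 0.1503]
ee_rot: [0.717, 0.697, -0.0, -0.0]
ft_force: [-0.3, 0.5, -0.7]
grip_width: 0.197
grasp_force: 34.4
```

carry_out(
  deltas=[
    [0.0086,0,0.0102,0,-0.9],
    [0.0172,0,0.0204,0,-0.9],
    [0.0172,0,0.0204,0,-0.9],
  ],
)

```text
clock: 28.1
position: [0.5657, -0.2131, 0.1475]
ee_rot: [0.717, 0.697, -0.0, 0.0]
ft_force: [-0.4, -0.9, -0.3]
grip_width: 0.203
grasp_force: 34.4
```

carry_out(
  deltas=[
    [0.0086,0,0.0102,0,-0.9],
    [0.0086,0,0.0102,0,-0.9],
    [0.0086,0,0.0102,0,-0.9],
  ],
)

```text
clock: 28.48
position: [0.5657, -0.2119, 0.146]
ee_rot: [0.717, 0.697, 0.0, 0.0]
ft_force: [0.0, -2.2, 0.1]
grip_width: 0.201
grasp_force: 34.5
```

carry_out(
  deltas=[
    [0.0065,0,0.0077,0,-0.9],
    [0.0065,0,0.0077,0,-0.9],
  ],
)

```text
clock: 28.72
position: [0.5658, -0.2108, 0.1448]
ee_rot: [0.717, 0.697, 0.0, 0.0]
ft_force: [0.0, -1.5, 1.4]
grip_width: 0.197
grasp_force: 34.5
```

```bash
cat > ft.py <<'E'
from h import *
np.set_printoptions(precision=3,suppress=True)
F=[];
for i in range(5):
    o=manip.get_obs(); F.append(o["ft_force"]); M=o["torque"]; camera("top")
print(o["position"],np.mean(F,0),np.std(F,0),M,o["clock"])
E
python3 ft.py
```

```text
[ 0.566 -0.211  0.145] [ 0.131 -1.819  1.1  ] [0.606 0.377 0.561] [-0.454 -0.062 -0.043] 28.925
```

carry_out(
  deltas=[
    [-0.006,0,-0.007,0,-0.9],
    [-0.006,0.015,-0.007,0,-0.9],
    [-0.006,0.027,-0.007,0,-0.9],
    [-0.006,0.027,-0.007,0,-0.9],
  ],
)

```text
clock: 29.48
position: [0.57, -0.2117, 0.1458]
ee_rot: [0.717, 0.697, 0.0, 0.0]
ft_force: [-0.3, -1.1, 1.1]
grip_width: 0.203
grasp_force: 34.5
```

carry_out(
  deltas=[
    [0,0.007,0,0,-0.9],
    [0,0.014,0,0,-0.9],
    [0,0.014,0,0,-0.9],
  ],
)

```text
clock: 29.85
position: [0.5721, -0.2118, 0.1459]
ee_rot: [0.717, 0.697, 0.0, 0.0]
ft_force: [-0.3, -1.5, 1.0]
grip_width: 0.197
grasp_force: 34.6
```

```bash
python3 ft.py
```

```text
[ 0.572 -0.212  0.146] [-0.637 -1.305  1.335] [0.387 0.292 0.248] [-0.263  0.127  0.048] 30.05
```

carry_out(
  deltas=[
    [0,0.007,0,0,-0.9],
    [0,0.014,0,0,-0.9],
    [0,0.014,0,0,-0.9],
  ],
)

```text
clock: 30.48
position: [0.5741, -0.2119, 0.1458]
ee_rot: [0.717, 0.697, 0.0, 0.0]
ft_force: [-0.8, -1.4, 0.2]
grip_width: 0.202
grasp_force: 34.6
```

```bash
python3 ft.py
```

```text
[ 0.574 -0.212  0.146] [-0.694 -1.136  1.107] [0.232 0.436 0.576] [-0.192  0.212  0.049] 30.675
```

carry_out(
  deltas=[
    [0,0.007,0,0,-0.9],
    [0,0.014,0,0,-0.9],
    [0,0.014,0,0,-0.9],
  ],
)

```text
clock: 31.1
position: [0.576, -0.2121, 0.1457]
ee_rot: [0.717, 0.697, -0.0, -0.0]
ft_force: [-1.1, -1.4, 0.2]
grip_width: 0.201
grasp_force: 34.4
```

```bash
python3 ft.py
```

```text
[ 0.576 -0.212  0.146] [-1.113 -2.102  0.021] [0.305 0.362 0.731] [-0.538  0.264  0.057] 31.3
```

carry_out(
  deltas=[
    [0,0.007,0,0,-0.9],
    [0,0.014,0,0,-0.9],
    [0,0.014,0,0,-0.9],
  ],
)

```text
clock: 31.72
position: [0.5775, -0.212, 0.1455]
ee_rot: [0.717, 0.697, -0.0, -0.001]
ft_force: [-4.7, -1.3, -1.0]
grip_width: 0.201
grasp_force: 35.4
```

```bash
python3 ft.py
```

```text
[ 0.578 -0.212  0.146] [-4.78  -1.598 -0.399] [0.363 0.265 0.633] [-0.433  1.471  0.35 ] 31.925
```

carry_out(
  deltas=[
    [-0.01,-0.02,-0.012,0,-0.9],
    [-0.01,-0.05,-0.012,0,-0.9],
    [-0.01,-0.08,-0.012,0,-0.9],
    [-0.01,-0.08,-0.012,0,-0.9],
  ],
)

```text
clock: 32.48
position: [0.5658, -0.213, 0.1478]
ee_rot: [0.717, 0.697, 0.0, -0.0]
ft_force: [-0.9, -0.4, 0.2]
grip_width: 0.203
grasp_force: 34.9
```

carry_out(
  deltas=[
    [0,-0.007,0,0,-0.9],
    [0,-0.013,0,0,-0.9],
    [0,-0.013,0,0,-0.9],
  ],
)

```text
clock: 32.85
position: [0.5642, -0.2131, 0.1476]
ee_rot: [0.717, 0.697, 0.0, -0.0]
ft_force: [-0.1, 0.1, 0.2]
grip_width: 0.203
grasp_force: 34.9
```

carry_out(
  deltas=[
    [0,-0.007,0,0,-0.9],
    [0,-0.013,0,0,-0.9],
    [0,-0.013,0,0,-0.9],
  ],
)

```text
clock: 33.22
position: [0.5625, -0.2131, 0.1478]
ee_rot: [0.717, 0.697, 0.0, 0.0]
ft_force: [1.7, -1.0, 0.3]
grip_width: 0.2
grasp_force: 35.1
```

```bash
python3 ft.py
```

```text
[ 0.562 -0.213  0.148] [ 2.744 -0.688  0.195] [0.798 0.592 0.337] [-0.166 -0.792 -0.216] 33.425
```

The touch sweep found terminal 1's well between TCP x≈0.564 and 0.5757, so its centre is at 0.5698. That matches the 15.5 mm gap less the 4 mm tip. I'll press terminal 1 at its centre.

carry_out(
  deltas=[
    [-0.01,0.01,-0.012,0,-0.9],
    [-0.01,0.052,-0.012,0,-0.9],
    [0.002,0.052,0.002,0,-0.9],
    [0.013,0.052,0.015,0,-0.9],
    [0.015,0.052,0.018,0,-0.9],
    [0.015,0.052,0.018,0,-0.9],
    [0.015,0.052,0.018,0,-0.9],
    [0.015,0.052,0.018,0,-0.9],
    [0.015,0.052,0.018,0,-0.9],
  ],
)

```text
clock: 34.6
position: [0.5701, -0.2111, 0.145]
ee_rot: [0.717, 0.697, 0.0, 0.0]
ft_force: [0.9, -1.9, 1.1]
grip_width: 0.2
grasp_force: 35.0
```

```bash
sed -i 's/range(5)/range(3)/' ft.py; python3 ft.py
```

```text
[ 0.57  -0.211  0.145] [ 0.993 -1.729  0.648] [0.315 0.158 0.327] [-0.379 -0.395 -0.089] 34.7
```

carry_out(
  deltas=[
    [-0.025,0,-0.03,0,-0.9],
    [-0.052,0,-0.062,0,-0.9],
    [-0.052,0.06,-0.062,0,-0.9],
    [-0.052,0.12,-0.062,0,-0.9],
    [-0.052,0.12,-0.062,0,-0.9],
  ],
)

```text
clock: 35.38
position: [0.5886, -0.2189, 0.1538]
ee_rot: [0.716, 0.698, -0.0, -0.0]
ft_force: [0.3, -0.6, -0.9]
grip_width: 0.199
grasp_force: 34.8
```

```bash
python3 ft.py; python3 - <<'E'
from h import *
np.set_printoptions(precision=4,suppress=True,linewidth=220)
o=manip.get_obs(); T=o["position"]; R=Ro.from_quat(o["ee_rot"]).as_matrix(); G=T+R[:,2]*.003
p=camera("top"); w=cloud(p); t=np.radians(40); v=R[:,0]*np.sin(t)+R[:,2]*np.cos(t); print(proj(p,np.array([G+s*v for s in (.125,.11,.08,.05)])).round(1).tolist())
for i in range(238,256): print(i,' '.join("%4.0f"%(1000*x) for x in w[i,318:345,2]),'|',' '.join("%3d"%x for x in p["img"][i,318:345].max(1)))
E
```

```text
[ 0.588 -0.219  0.154] [ 0.182  0.229 -1.242] [0.11  0.652 0.617] [-0.012  0.034  0.009] 35.475
[[321.0, 251.2], [324.3, 250.8], [331.0, 250.0], [338.0, 249.1]]
238  145  146  152  154  150  520  526  526  531  533  535  535  534  537  544  541  540  545  546  549  542  542  544  542  544  541  544 | 147 147 148 141 127 131 131 129 129 133 140 145 147 152 155 158 162 165 167 170 172 173 174 174 175 177 177
239  158  154  152  149  515  520  527  530  534  536  538  540  541  538  546  545  546  541  545  546  546  547  545  548  546  547  545 | 149 147 147 140 129 125 120 123 131 139 143 148 152 156 158 163 164 169 170 171 173 173 174 175 176 177 176
240  151  156  154  152  518  526  533  532  539  541  538  544  541  544  543  550  544  545  547  546  544  543  547  547  547  552  549 | 141 146 144 126 114 115 123 130 137 142 148 151 154 158 162 164 167 169 171 173 174 175 175 175 177 177 176
241  146  152  149  522  525  534  535  540  537  542  544  545  545  546  545  546  547  551  548  547  544  551  547  548  549  549  549 | 115 142 137 115 109 119 130 137 142 146 150 154 157
[... 2842 characters left out ...]
59  564  562  560  561  565  559  558  564  557  560  560  558  560  561  560  554  556  556 | 150 154 158 160 164 167 168 171 171 172 174 175 175 176 177 177 176 176 178 177 175 177 174 173 172 170 169
254  561  558  560  561  557  558  564  563  561  561  559  563  560  567  562  561  565  562  561  564  558  559  559  559  558  556  556 | 154 157 161 163 166 168 170 172 172 174 175 175 176 177 177 176 177 178 176 177 175 176 173 172 171 172 169
255  557  561  562  560  563  563  562  565  560  563  566  561  563  562  562  564  565  561  563  561  562  561  562  561  558  558  556 | 155 161 164 165 168 170 171 173 174 176 175 176 177 177 177 177 177 176 177 176 176 174 173 173 170 169 166
```

carry_out(
  deltas=[
    [0.02,-0.003,0.024,0,-0.9],
    [0.04,-0.003,0.048,0,-0.9],
    [0.052,-0.003,0.062,0,-0.9],
    [0.052,-0.003,0.062,0,-0.9],
    [0.052,-0.003,0.062,0,-0.9],
    [0.052,-0.003,0.062,0,-0.9],
  ],
)

```text
clock: 36.33
position: [0.5876, -0.2117, 0.1451]
ee_rot: [0.717, 0.697, 0.0, 0.0]
ft_force: [-0.5, -2.6, 0.5]
grip_width: 0.2
grasp_force: 34.9
```

```bash
python3 ft.py
```

```text
[ 0.588 -0.212  0.145] [-0.445 -1.967  0.722] [0.423 0.52  0.417] [-0.361  0.141  0.027] 36.425
```

carry_out(
  deltas=[
    [0,0,0,0,-0.9],
    [0,0,0,0,-0.9],
    [-0.025,0,-0.03,0,-0.9],
    [-0.052,0,-0.062,0,-0.9],
    [-0.052,0.06,-0.062,0,-0.9],
    [-0.052,0.12,-0.062,0,-0.9],
    [-0.052,0.12,-0.062,0,-0.9],
    [-0.03,0.12,-0.036,0,-0.9],
    [-0.012,0.12,-0.014,0,-0.9],
    [0,0.12,0,0,-0.9],
    [0,0.12,0,0,-0.9],
    [0,0.12,0,0,-0.9],
    [0,0.12,0,0,-0.9],
  ],
)

```text
clock: 38.1
position: [0.6056, -0.2123, 0.1451]
ee_rot: [0.717, 0.697, -0.0, 0.0]
ft_force: [-1.3, -1.7, 0.9]
grip_width: 0.199
grasp_force: 34.9
```

```bash
python3 ft.py
```

```text
[ 0.606 -0.212  0.145] [-0.639 -1.684  0.492] [0.548 0.288 0.292] [-0.511  0.184  0.1  ] 38.2
```

carry_out(
  deltas=[
    [0,0,0,0,-0.9],
    [0,0,0,0,-0.9],
    [-0.05,0,-0.06,0,-0.9],
    [-0.12,0,-0.143,0,-0.9],
    [-0.19,0,-0.226,0,-0.9],
    [-0.19,0,-0.5,0,-0.9],
    [-0.19,0,-0.8,0,-0.9],
    [-0.19,0,-1,0,-0.9],
    [-0.19,0,-1,0,-0.9],
  ],
)

```text
clock: 39.38
position: [0.6053, -0.242, 0.2981]
ee_rot: [0.717, 0.697, 0.001, 0.002]
ft_force: [0.4, -0.3, -1.9]
grip_width: 0.2
grasp_force: 34.8
```

carry_out(
  deltas=[
    [0.2,-0.08,-0.1,0,-0.9],
    [0.5,-0.21,-0.1,0,-0.9],
    [0.88,-0.37,-0.1,0,-0.9],
  ],
)

```text
clock: 39.75
position: [0.5527, -0.1081, 0.3094]
ee_rot: [0.718, 0.696, -0.001, -0.0]
ft_force: [0.3, 1.5, -0.2]
grip_width: 0.202
grasp_force: 34.7
```

carry_out(
  deltas=[
    [0.3,-0.12,0,0,-0.9],
    [0.6,-0.25,0,0,-0.9],
    [0.88,-0.37,0,0,-0.9],
  ],
)

```text
clock: 40.12
position: [0.5007, 0.0265, 0.3094]
ee_rot: [0.717, 0.697, -0.0, -0.0]
ft_force: [0.7, 1.5, -0.6]
grip_width: 0.196
grasp_force: 34.7
```

carry_out(
  deltas=[
    [0.3,-0.12,0,0,-0.9],
    [0.6,-0.25,0,0,-0.9],
    [0.88,-0.37,0,0,-0.9],
  ],
)

```text
clock: 40.5
position: [0.4489, 0.1598, 0.3098]
ee_rot: [0.717, 0.697, 0.0, -0.0]
ft_force: [0.0, 0.9, -0.8]
grip_width: 0.208
grasp_force: 34.7
```

carry_out(
  deltas=[
    [0.3,-0.12,0,0,-0.9],
    [0.6,-0.25,0,0,-0.9],
    [0.88,-0.37,0,0,-0.9],
    [0.88,-0.37,0,0,-0.9],
  ],
)

```text
clock: 41.0
position: [0.3961, 0.295, 0.3091]
ee_rot: [0.715, 0.699, -0.001, 0.0]
ft_force: [-0.1, -0.3, -0.8]
grip_width: 0.198
grasp_force: 34.7
```

carry_out(
  deltas=[
    [-0.021,0.014,0.15,0,-0.9],
    [-0.021,0.014,0.3,0,-0.9],
    [-0.021,0.014,0.3,0,-0.9],
    [-0.021,0.014,0.3,0,-0.9],
  ],
)

```text
clock: 41.5
position: [0.4007, 0.2886, 0.2658]
ee_rot: [0.717, 0.697, 0.0, 0.0]
ft_force: [0.4, 0.3, -0.9]
grip_width: 0.205
grasp_force: 34.7
```

```bash
python3 - <<'E'
from h import *
np.set_printoptions(precision=4,suppress=True,linewidth=220)
o=manip.get_obs(); print(o["position"],o["ft_force"])
p=camera("side"); z=np.load("pen.npz")
for y in range(335,374,3): print(y,p["img"][y,318:346].max(1),"\n    ",z["img"][y,318:346].max(1))
E
```

```text
[0.4007 0.2886 0.2658] [ 0.3887  0.285  -0.8964]
335 [ 72  90 123 144 151 152 154 167 175 182 183 137  97  60  32  33  32  29  25  22  21  15  55  80  86  87  81  58] 
     [ 71  91 123 144 151 152 155 163 174 181 183 137  96  92  59  19  22  21  21  29  23  26  23  25  36  28  62  60]
338 [ 75  69 100 134 145 147 147 162 177 145 100 112  78  25  29  30  31  26  25  58 143 119  56  40  33  32  45  80] 
     [ 72  69 102 136 144 147 148 159 178 145 103 112  97  50  27  29  29  34  27  20  57  71  60  44  27  33  44  82]
341 [ 58  27  65 127 138 151 162 123  92  94  98  84  52  30  30  29  26  22  20  45 150 177 175 175 176 177 172 167] 
     [ 58  26  63 124 137 151 158 123  93  92  99 120 101  55  27  31  32  25  22  57 151 175 175 176 174 176 173 168]
344 [ 79 145 160 163 150 113  95  95  94  93 104  71  29  30  25  26  25  21  17  13  62 115 133 132 139 160 175 173] 
     [ 78 144 161 163 148 114  95  94  94  91 107  79  37  30  31  29  26  27  55  43  63 116 132 131 139 162 177 172]
347 [169 172 133 100 120 151 159 162 163 163 117  54  27  30  28  24  30  27  29  29  63 120 135 13
[... 1342 characters left out ...]
 79  21  19  19  21  18 155 121  23 101 144 150 150 161 172 139  94  87  85  85  86  86  89  86  88  89] 
     [147 131  78  24  19  20  20  18 150 183 116 102 144 150 149 163 174 138  96  86  86  86  87  87  89  83  89  88]
368 [187 185 172 164 153 170 155 165 173 173 164 160 162 173 177 139  93  87  88  86  85  86  88  88  86  86  88  85] 
     [186 185 172 163 154 171 158 162 176 171 164 159 159 171 177 141  95  85  85  86  87  87  86  89  89  88  86  87]
371 [192 190 188 187 188 187 188 191 190 190 183 176 172 132  92  87  88  86  85  85  85  87  89  88  87  88  97 187] 
     [191 189 188 187 187 188 191 193 190 190 182 177 172 131  92  88  88  89  87  87  88  88  87  92  87  86  96 187]
```

carry_out(
  deltas=[
    [0.019,-0.011,0.1,0,-0.9],
    [0.019,-0.011,0.3,0,-0.9],
    [0.019,-0.011,0.5,0,-0.9],
    [0.019,-0.011,0.61,0,-0.9],
    [0.019,-0.011,0.61,0,-0.9],
  ],
)

```text
clock: 42.18
position: [0.3984, 0.292, 0.173]
ee_rot: [0.717, 0.697, -0.0, 0.0]
ft_force: [0.4, 0.3, -1.4]
grip_width: 0.197
grasp_force: 34.8
```

carry_out(
  deltas=[
    [0.05,0,0,0,-0.9],
    [0.1,0,0,0,-0.9],
    [0.15,0,0,0,-0.9],
    [0.15,0,0,0,-0.9],
  ],
)

```text
clock: 42.68
position: [0.3993, 0.3148, 0.1736]
ee_rot: [0.717, 0.697, -0.0, 0.0]
ft_force: [-0.5, -4.5, -0.3]
grip_width: 0.202
grasp_force: 34.8
```

Good: −4.5 N shows the bore wall is turning the pen back. Continuing.

carry_out(
  deltas=[
    [0.06,0,0,0,-0.9],
    [0.12,0,0,0,-0.9],
    [0.18,0,0,0,-0.9],
    [0.24,0,0,0,-0.9],
    [0.3,0,0,0,-0.9],
    [0.36,0,0,0,-0.9],
    [0.39,0,0,0,-0.9],
    [0.39,0,0,0,-0.9],
  ],
)

```text
clock: 43.68
position: [0.401, 0.3731, 0.1736]
ee_rot: [0.717, 0.697, 0.0, 0.0]
ft_force: [1.5, -4.2, 1.4]
grip_width: 0.199
grasp_force: 34.0
```

```bash
python3 - <<'E'
from h import *
np.set_printoptions(precision=4,suppress=True,linewidth=220)
o=manip.get_obs(); print(o["position"],o["ft_force"]); T=o["position"]
p=camera("side"); w=cloud(p); d=w-T
print(proj(p,np.array([T-[0,0,a] for a in (.025,.04,.053,.06,.08)])))
for y in range(358,392,2): print(y,p["img"][y,312:345].max(1))
E
```

```text
[0.401  0.3731 0.1736] [ 1.4696 -4.151   1.3723]
[[325.3731 371.6186]
 [325.2331 376.1001]
 [325.1138 379.9205]
 [325.0503 381.9537]
 [324.8716 387.6725]]
358 [155 145  91  41  44  38  33  25  24  23  55  67  53  29  24  21  32  27  25  30  29  22  25  30  28  27  28  32  27  30  30  34  38]
360 [114  92  92  63  33  40  60  87  63  22  42  57  69  78  76  75  61  37  24  29  26  18  24  29  32  26  27  29  24  27  31  33  34]
362 [ 99  96  93  61  31  66 112  88  34  19  32  63  68  66  66  66  52  34  33  26  29  24  25  27  27  27  26  33  31  32  35  34  32]
364 [179 176 162  96  38 102 123  87  31  20  59  61  43  34  36  28  25  38  42  45  35  25  26  27  25  30  36  35  29  36  31  33  33]
366 [192 193 194 128  40 101 124  87  34  23  59  76  79  80  79  66  71 110  98  60  36  31  22  24  26  69  61  38  33  31  42  75  85]
368 [189 191 190 190 140 113 126  84  34  20  60  75  79  79  76  65  71 109 116  79  42  23  28  26  22  70  85  88  85  89  86  87  87]
370 [188 185 187 188 189 155 125  87  39  41  66  77  80  79  79  62  87 113 110  72  35  29  26  32  70  85  88  86 
[... 700 characters left out ...]
7 237 203]
382 [192 188 189 194 195 198 158  83  38  42  37  44  41  36  33  36  33  32  34  30  26  68  83  84  87  86 102 205 233 236 237 197 161]
384 [190 190 191 193 194 193 125  29  25  38  42  44  44  45  41  37  34  34  28  22  17  20  70  86  85 137 158 160 162 162 163 162 161]
386 [184 182 186 191 189 134  58  29  24  21  19  18  22  19  21  18  13  21  21  12  20  18  14  71 138 161 163 167 168 166 165 164 163]
388 [183 188 192 190 191 122  29  35  24  20  14  11  10  17  22  17  14  16  12   9  12  16  14  70 138 160 160 157 159 162 162 166 167]
390 [187 189 186 185 187 120  24  34  34  32  27  18  16  18  16  15  19  19  16  18  21  22  19  99 150 162 164 166 167 169 147 150 142]
```

carry_out(
  deltas=[
    [-0.037,0,0.03,0,-0.9],
    [-0.037,0,0.08,0,-0.9],
    [-0.037,0,0.13,0,-0.9],
    [-0.037,0,0.18,0,-0.9],
    [-0.037,0,0.19,0,-0.9],
    [-0.037,0,0.19,0,-0.9],
  ],
)

```text
clock: 44.48
position: [0.4008, 0.3673, 0.145]
ee_rot: [0.717, 0.697, -0.0, 0.0]
ft_force: [-0.4, 0.1, -1.6]
grip_width: 0.199
grasp_force: 34.1
```

```bash
python3 ft.py
```

```text
[0.401 0.367 0.145] [-0.137 -0.35  -0.52 ] [0.173 0.357 0.735] [-0.051 -0.046  0.011] 44.575
```

Seated with no side force. I'll open, rise straight up and move off.

carry_out(
  deltas=[
    [0,0,0.007,0,-0.9],
    [0,0,0.007,0,-0.6],
    [0,0,0.007,0,-0.3],
    [0,0,0.007,0,-0.1],
    [0,0,0.007,0,0],
    [0,0,0.007,0,0],
    [0,0,-0.15,0,0],
    [0,0,-0.4,0,0],
    [0,0,-0.8,0,0],
    [0,0,-1,0,0],
  ],
)

```text
clock: 45.88
position: [0.4014, 0.3675, 0.2981]
ee_rot: [0.717, 0.697, 0.002, -0.0]
ft_force: [0.8, 0.7, -0.6]
grip_width: 0.502
grasp_force: 0.0
```

carry_out(
  deltas=[
    [0,0,-0.1,0,0],
    [0.4,-0.2,-0.1,0,0],
    [0.8,-0.4,-0.1,0,0],
    [1,-0.5,-0.1,0,0],
    [1,-0.5,-0.1,0,0],
    [1,-0.5,-0.1,0,0],
  ],
)

```text
clock: 46.62
position: [0.3305, 0.5184, 0.3091]
ee_rot: [0.717, 0.697, -0.001, 0.001]
ft_force: [1.0, 0.5, 0.1]
grip_width: 0.502
grasp_force: 0.0
```

```bash
python3 - <<'E'
from h import *
np.set_printoptions(precision=4,suppress=True,linewidth=220)
o=manip.get_obs(); print(o["position"],o["ft_force"],o["clock"])
p=camera("side"); w=cloud(p)
for q in ["tester","oil_bottle","pin","cover"]: print(q,[(np.round(d["position"],3),round(d["conf"],2)) for d in boxes_of(q,p)])
a=cv2.resize(p["img"][320:440,230:380,::-1],None,fx=3.5,fy=3.5,interpolation=cv2.INTER_CUBIC); cv2.imwrite("pics/fin.png",a)
m=outline_of("tester",p)
if m:
    q=w[m[0]["region"]]
    for z in (.11,.12,.13,.14,.15,.16): s=q[abs(q[:,2]-z)<.005]; print(z,len(s),np.median(s,0))
E
```

```text
[0.3305 0.5184 0.3091] [0.9973 0.4658 0.1302] 46.625
tester [(array([0.394, 0.374, 0.102]), 0.68)]
oil_bottle [(array([0.587, 0.372, 0.073]), 0.94), (array([0.523, 0.37 , 0.075]), 0.92)]
pin [(array([ 0.379, -0.131,  0.018]), 0.59)]
cover [(array([ 0.346, -0.241,  0.014]), 0.81)]
0.11 24 [0.3978 0.3748 0.1094]
0.12 19 [0.3958 0.3751 0.1199]
0.13 19 [0.3969 0.3754 0.1284]
0.14 11 [0.398  0.3761 0.1367]
0.15 0 [nan nan nan]
0.16 0 [nan nan nan]
  return _methods._mean(a, axis=axis, dtype=dtype,
  ret = um.true_divide(
```

View pics/fin.png

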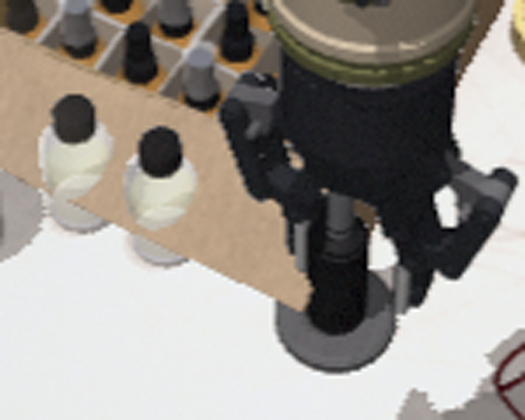

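The final picture shows the tester upright in the tube at (340,225), with its guard on the rim. Both bottles, at (75,160) and (160,195), are where they were. Handing in.

```bash
python3 -c "
from workcell import ticket
print(ticket.hand_in())"
```

```text
the job is handed in; nothing more can be done
None
```

I did the whole job in the order asked and handed it in at about 47 s on the robot's clock; the terminals were hidden from both cameras, so I located them and judged each press by touch and wrist force (about 2 to 2.5 N), and terminal 1 was touched for longer than half a second while I found its barriers.

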